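# File spacer plates in a raked thickness rack

### The job

File the three metal spacer plates in the leaning grey rack, each standing on its edge in the slot made for its thickness: the thickest in the widest slot, the thinnest in the narrowest. Lower each one along the slot until the narrowing stops it, so that it stands fully home between the end cheeks, and let go. Do not drop the plates from a height, and leave the brown bottle, the small jar and the beaker standing where they are.

Things in the scene. Friction and masses are not known exactly. Their poses are not given: they have to be found in the camera images.
- plate_thick: loose metal plate 22 mm thick (own x), 84 mm long (own y), 95 mm tall (own z), origin at its centre. Starts upright in a white foot (50 x 64 mm, jaws 31 mm high) that holds its lower edge 8 mm above the worktop; top edge at 103 mm. About 360 g.
- slot_thick: wide slot of the rack, 25 mm between walls, 94 mm long; origin mid-slot, 55 mm above the worktop. Own z up along the slot (raked 30 deg), x its width, y its length. Below z = 0 a ramp on the +x wall closes it to nothing over 36 mm; straight walls to z = 46, flared lips to z = 54 mm (mouth 35 mm). Plate home: centre at x -2..1, y within 5, z 43..48 mm, own z along this z (either way).
- plate_middle: loose metal plate 16 mm thick (own x), 84 mm long (own y), 95 mm tall (own z), origin at its centre. Starts upright in a white foot (50 x 64 mm, jaws 31 mm high) that holds its lower edge 8 mm above the worktop; top edge at 103 mm. About 280 g.
- slot_middle: medium slot of the rack, 19 mm between walls, 94 mm long; origin mid-slot, 55 mm above the worktop. Own z up along the slot (raked 30 deg), x its width, y its length. Below z = 0 a ramp on the +x wall closes it to nothing over 27 mm; straight walls to z = 46, flared lips to z = 54 mm (mouth 29 mm). Plate home: centre at x -2..1, y within 5, z 43..48 mm, own z along this z (either way).
- plate_thin: loose metal plate 10 mm thick (own x), 84 mm long (own y), 95 mm tall (own z), origin at its centre. Starts upright in a white foot (50 x 64 mm, jaws 31 mm high) that holds its lower edge 8 mm above the worktop; top edge at 103 mm. About 200 g.
- slot_thin: narrow slot of the rack, 13 mm between walls, 94 mm long; origin mid-slot, 55 mm above the worktop. Own z up along the slot (raked 30 deg), x its width, y its length. Below z = 0 a ramp on the +x wall closes it to nothing over 19 mm; straight walls to z = 46, flared lips to z = 54 mm (mouth 23 mm). Plate home: centre at x -2..1, y within 5, z 43..48 mm, own z along this z (either way).
- amber_bottle: bystander, loose: brown bottle with black cap, 58 mm wide, 112 mm tall; origin at the centre of its underside. Leave alone.
- dark_jar: bystander, loose: small clear jar with dark lid, 41 mm wide, 33 mm tall; origin at the centre of its underside. Leave alone.
- beaker: bystander, loose: small clear beaker, 57 mm wide, 60 mm tall; origin at the centre of its underside. Leave alone.
- rack: base board of the leaning grey rack (fixed), 250 x 130 x 10 mm, origin under its centre. The three slots stand in a row along its x, at x = -72, 0 and 72 mm in any order; all lean 30 degrees from vertical toward its -x (the robot's side), so plates enter from above and in front. The slots' end cheeks are 106 mm apart outside.
Things that resemble listed ones, but are neither listed nor needed, are in the scene too. What is shaped like the plate_middle but purple is not meant. Leave any blue look-alike of the plate_thin alone.

How it is judged:
By the outcome, as a careful person would: the job done as asked, in the order asked, and still so for the second after the job is handed in, with the robot touching nothing.
It also fails if it takes over 72 s, if anything falls off the work surface, if the arm or the gripper's body presses on something with over 40 N, if the wrist force passes 120 N, or if a joint passes its speed limit or range.

### The arm

A 6-joint arm with a two-finger parallel gripper is mounted at the origin on a cart in front of the work surface, level with it; the furniture and walls round the work are solid. World frame = base frame: x ahead of the robot, y to its left, z up, the work surface at z = 0. Lengths are in mm, angles in rad, forces in N, time in s.
With the tool pointing down it reaches from about 275 to 975 mm from the base axis. Payload 8.4 kg.
Tool frame: the origin (TCP) lies on the front face of the gripper's body, between the roots of the fingers; the fingertips stand 88 mm ahead of it and the grasp point (between the pads) lies 69 mm ahead of it; z points along the fingers, y is the direction in which the jaws open and shut (so a half turn about z gives the same grasp; the last joint's range is limited). The gripper opens to 92 mm and grips with 3 to 60 N. Pads are 20 mm wide; open, the fingers measure 128 mm over their backs; the gripper's body (75 mm by 189 mm) begins 69 mm behind the grasp point.
Start: joints at [1.342, 0.353, 1.633, -0, 1.155, -0.002], TCP at [140.536, 608.998, 302.683] pointing down, gripper open.
Joint ranges: [-2.63, 2.63], [-0.92, 2.1], [0.06, 2.66], [-1.3, 4.44], [0, 2.69], [-3.02, 3.02]. Speed limits (rad/s): [2.22, 2.22, 2.79, 3.14, 3.14, 3.14].

### API

Orientations are given as a unit quaternion [w, x, y, z].
In Python, from station import observe, grab_frame, calibration, close_job gives the robot as it stands.
- The arm moves only by the shell command python3 -m pendant 'ROWS' [FORCE]. ROWS is JSON, a list of rows, each an object with "rot": the turn, a rotation vector about the tool's x, y, z in rad, a list of three; "delta_pos": the shift along the tool's x, y, z in cm, a list of three; "hand": the opening, from 0 (shut) to 1 (fully open). A call has 1 to 12 rows; each row is the pose to reach, as a shift and turn from the pose commanded when the call began, along the tool's axes at that moment; what a row does not reach only later rows make up. A row lasts 1/10 s, in which the tool goes at most 50 mm and 8.59 degrees, less where a joint would pass 70% of its speed; a pose out of reach is approached as far as the arm can. A call with a gripper value outside its range is refused whole. The fingers move at their own pace and stop on an object; FORCE is the grip in N (left out, the last holds). Time passes only in rows, so rows that repeat a pose let the fingers close. It gives the time, the measured TCP pose, the force and the opening at its end, in the units of the state.
- observe(): the state, without advancing time (a new reading comes with each control period).
- grab_frame(name): name is "side" or "top"; returns the picture (384x512x3 uint8, red, green, blue); there is no depth.
- calibration(name): a dict with "vfov" (degrees; the focal length in pixels is half the picture's height over the tangent of half this angle, whatever the lens; pixels are square), "cx", "cy" (the principal point, pixels), "D" ([k1, k2, p1, p2, k3] as OpenCV has them; the pictures are not rectified), "extrinsics" (4x4, takes a point from camera to world coordinates). Camera axes: x right, y down, z forward; pixel columns grow to the right and rows downward; lengths in mm; the calibration is good to about 2 mm. A picture is of the moment at which its call begins. calibration takes no time and is no camera call.
- close_job(): hands the job in, once; it reports no verdict.
The state is a dict: "t": time; "qpos": joint angles; "dq": joint speeds; "joint_torque": joint torques, N m; "tool_pos": TCP position; "tool_rot": TCP orientation; "force": force on the tool from outside, world axes, zero at the start; "wrist_torque": the same for the moment, N m; "grip_width": finger opening in mm.
Only numpy, scipy, OpenCV 4.12 (cv2) and the standard library are available. Lean on these libraries where they do the work, as an engineer would, in place of code of your own. Each camera call takes 0.05 s, during which the arm holds its last target.

## Working session

There is one attempt and no reset: what is moved stays moved. The work goes in short steps, Python scripts to look and compute and a shell command to move; the robot and the scene stay as the last step left them, time stands still between calls to the robot, and variables do not carry over. Pictures are saved under pics/ and viewed, and the job is handed in when it is done.

```bash
ls; mkdir -p pics; python3 - <<'E'
from station import *
import cv2,json
for n in("side","top"):
    f=grab_frame(n); cv2.imwrite(f"pics/{n}0.png",f[:,:,::-1])
    c=calibration(n); print(n,c)
print(observe())
E
```

```text
pics
side {'vfov': 42.275472076089656, 'cx': 256.4226941545844, 'cy': 200.05785684721732, 'D': array([-0.04065759,  0.        ,  0.        ,  0.        ,  0.        ]), 'extrinsics': array([[ 9.99526097e-01,  2.35088813e-02, -1.98724303e-02,
         5.82923187e+02],
       [ 2.89812308e-02, -5.01054338e-01,  8.64930424e-01,
        -1.35522518e+03],
       [ 1.03763793e-02, -8.65096459e-01, -5.01498203e-01,
         7.92604655e+02],
       [ 0.00000000e+00,  0.00000000e+00,  0.00000000e+00,
         1.00000000e+00]])}
top {'vfov': 46.91697664215475, 'cx': 254.813926344076, 'cy': 189.42376650794787, 'D': array([-0.17269304,  0.        ,  0.        ,  0.        ,  0.        ]), 'extrinsics': array([[ 1.42878619e-02, -9.85378745e-01,  1.69778047e-01,
         3.06268972e+02],
       [-9.99769076e-01, -1.68043336e-02, -1.33943738e-02,
        -1.28545453e+02],
       [ 1.60515382e-02, -1.69547464e-01, -9.85391296e-01,
         1.46453510e+03],
       [ 0.00000000e+00,  0.00000000e+00,  0.00000000e+00,
         1.00000000e+00]])}
{'t': 0.1, 'qpos': array([ 1.34160571e+00,  3.53556885e-01,  1.63401586e+00, -1.15456321e-05,
        1.15519622e+00, -2.42199522e-03]), 'dq': array([-8.25024136e-04, -1.33120940e-03,  9.56687712e-05, -1.40257978e-04,
       -7.21059117e-04, -6.98622338e-04]), 'joint_torque': array([-1.57496877e-03, -5.94902802e+01, -3.34932625e+01,  6.97177858e-02,
        1.84024929e-02,  1.99377598e-05]), 'tool_pos': array([140.46349441, 608.68864135, 302.071232  ]), 'tool_rot': array([-6.27155699e-05,  1.13139182e-01,  9.93578975e-01, -5.84828322e-04]), 'force': array([-0.60525227, -0.35810218, -0.85774797]), 'wrist_torque': array([0.0471931 , 0.04402664, 0.00179249]), 'grip_width': 91.50412354378899}
```

View pics/side0.png

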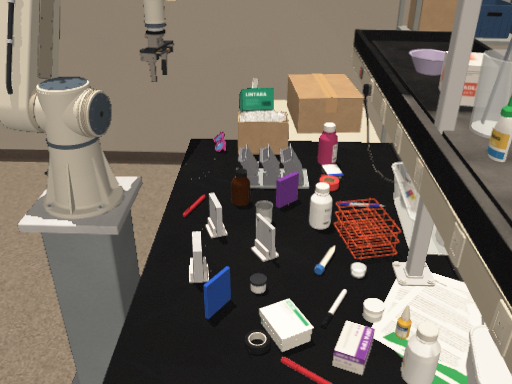

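View pics/top0.png

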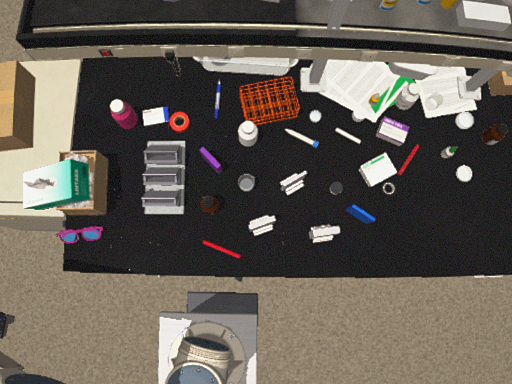

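The side view shows the grey rack at about (270,165) and the three plates in white feet at (215,215), (265,238) and (198,258). The purple decoy is at (287,190) and the blue one at (217,292). In the top view the rack is at (165,177) and the feet are at (262,225), (293,183) and (323,234). Next I'll enlarge these areas.

```bash
cat > h.py <<'E'
from station import *
import numpy as np, cv2
from scipy.spatial.transform import Rotation as R
def K(n):
    c=calibration(n); f=192/np.tan(np.radians(c['vfov']/2))
    return np.array([[f,0,c['cx']],[0,f,c['cy']],[0,0,1]]),c['D'],c['extrinsics']
def proj(n,P):
    k,D,E=K(n); W=np.linalg.inv(E); P=np.atleast_2d(np.array(P,float))
    return cv2.projectPoints(P,cv2.Rodrigues(W[:3,:3])[0],W[:3,3],k,D)[0].reshape(-1,2)
def ray(n,px):
    k,D,E=K(n); u=cv2.undistortPoints(np.array([[px]],float),k,D)[0,0]
    return E[:3,3],E[:3,:3]@np.array([u[0],u[1],1])
def atz(n,px,z):
    o,d=ray(n,px); return o+d*(z-o[2])/d[2]
def crop(src,x0,y0,w,h,s,out):
    f=cv2.imread(src) if isinstance(src,str) else src
    c=cv2.resize(f[y0:y0+h,x0:x0+w],None,fx=s,fy=s,interpolation=cv2.INTER_CUBIC)
    for i in range(0,w,10):
        cv2.line(c,(i*s,0),(i*s,6 if (x0+i)%50 else 14),(0,255,255),1)
        if i%20==0: cv2.putText(c,str(x0+i),(i*s,22),0,.35,(0,255,255),1)
    for i in range(0,h,10):
        cv2.line(c,(0,i*s),(6,i*s),(0,255,255),1)
        if i%20==0: cv2.putText(c,str(y0+i),(8,i*s+4),0,.35,(0,255,255),1)
    cv2.imwrite(out,c)
E
python3 - <<'E'
from h import *
crop("pics/top0.png",235,160,120,90,6,"pics/t_pl.png")
crop("pics/top0.png",130,130,100,90,6,"pics/t_rk.png")
crop("pics/side0.png",180,130,130,100,6,"pics/s_rk.png")
crop("pics/side0.png",180,185,110,100,6,"pics/s_pl.png")
E
```

```text
(no output)
```

View pics/t_pl.png

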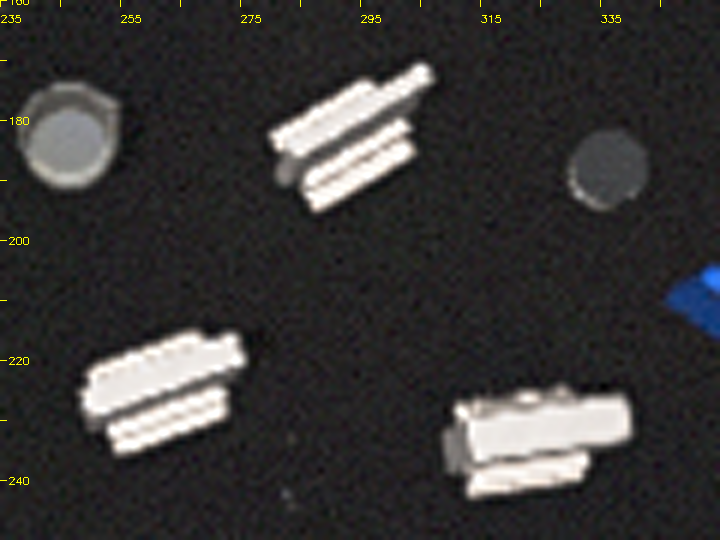

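View pics/t_rk.png

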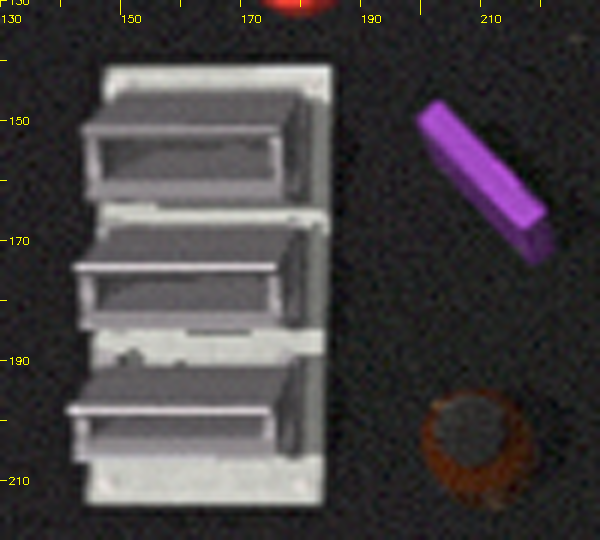

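View pics/s_rk.png

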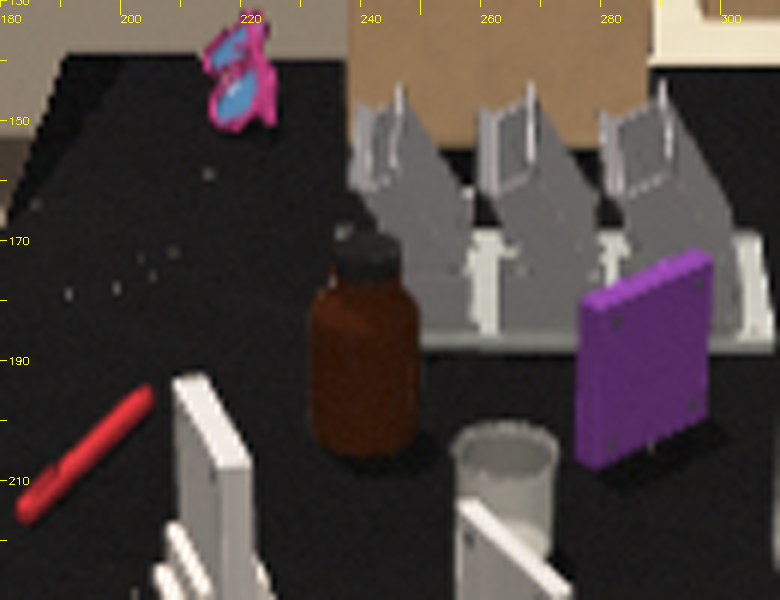

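View pics/s_pl.png

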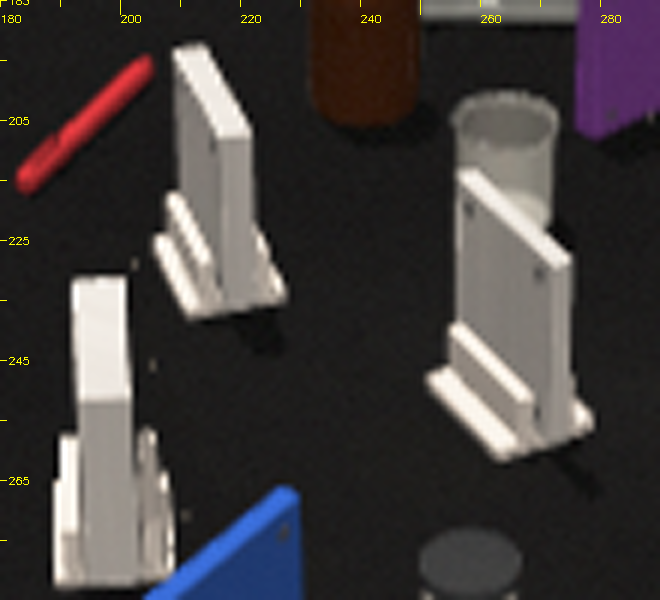

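Near, middle and far slots have mouths of about 8, 10 and 12 px in the top view, so they are thin, middle and thick in that order. I'll fit the plate poses from the top-face corners, and the rack from its base board.

```bash
cat > fit.py <<'E'
from h import *
from scipy.optimize import least_squares
S=dict(thin=(10,[(256.2,213),(260,212.7),(275.3,228),(271.7,229.7)]),
 middle=(16,[(208.8,193.3),(214.5,192.3),(221.8,206.7),(216.3,207.8)]),
 thick=(22,[(192.2,231.5),(200.7,231.3),(202,251.7),(193,252)]))
T=dict(thin=[(306.2,170.3),(307.3,172.7)],middle=[(274.7,215.8),(276,220)],thick=[(339.2,225.8),(340.3,233)])
def fit(n):
    t,c=S[n]
    w=np.array([atz('side',p,103) for p in c])
    d=(w[3]+w[2]-w[0]-w[1]); a0=np.arctan2(d[1],d[0])
    def corners(v):
        x,y,a=v; l=np.array([[-42,-t/2],[-42,t/2],[42,t/2],[42,-t/2]]) # along, across
        Rm=np.array([[np.cos(a),-np.sin(a)],[np.sin(a),np.cos(a)]])
        return np.c_[l@Rm.T+[x,y],np.full(4,103)]
    tp=np.array(T[n])
    def res(v,full=False):
        C=corners(v); r=(proj('side',C)-c)
        rt=proj('top',C[2:])[::-1] if 0 else proj('top',C[[2,3]])
        # far/high-x corner first
        rt=rt[np.argsort(rt[:,1])]-tp
        return np.r_[r.ravel(),rt.ravel()]
    s=least_squares(res,[*w.mean(0)[:2],a0]); 
    print(n,s.x.round(3),'deg',np.degrees(s.x[2]).round(1),'res',s.fun.reshape(-1,2).round(1).tolist())
    return s.x
for n in S: fit(n)
E
python3 fit.py; python3 - <<'E'
from h import *
# rack base corners, top view z=10
for p in [(147.5,141.5),(185,141),(183.5,213.8),(144.5,213.8)]: print(atz('top',p,10).round(1))
for p in [(308.5,187.5),(250,187.5)]: print('s',atz('side',p,10).round(1), atz('side',p,0).round(1))
print([ (n,atz('top',p,z).round(0)) for n,p,z in [('bottlecap',(208,202),112),('beaker',(246.5,182),60),('jar',(336,188),33),('purple_top',(210,156),95),('blue',(360,213),95)]])
E
```

```text
thin [ 582.148 -272.191   -1.079] deg -61.9 res [[0.3, 0.7], [-0.1, 0.1], [-0.4, 0.5], [-0.3, -0.2], [-0.5, -0.4], [-0.1, -0.1]]
middle [ 441.1   -171.174   -1.244] deg -71.3 res [[0.1, -0.0], [-0.1, 0.2], [-0.4, 0.4], [-0.7, 0.2], [-0.5, -1.0], [-0.1, -0.3]]
thick [ 416.741 -371.312   -1.432] deg -82.1 res [[-0.2, 0.4], [0.2, 0.1], [-0.6, -0.5], [-1.0, -0.3], [0.0, -0.9], [-0.0, -1.1]]
[717.4 222.1  10. ]
[720.5  92.4  10. ]
[470.9  86.8  10. ]
[468.3 217.8  10. ]
s [721.  85.  10.] [722.7 103.4   0. ]
s [528.4  75.8  10. ] [527.8  94.    0. ]
[('bottlecap', array([497.,  -3., 112.])), ('beaker', array([ 572., -120.,   60.])), ('jar', array([ 562., -417.,   33.])), ('purple_top', array([648.,  -3.,  95.])), ('blue', array([ 472., -480.,   95.]))]
```

```bash
cat > rack.py <<'E'
from h import *
RX,RY,RA=594.3,154.8,0.021
def slot(n,rp=None):
    x,y,a=rp or (RX,RY,RA)
    off=dict(thin=-72,middle=0,thick=72)[n]
    Rr=R.from_euler('z',a)
    # slot axes in rack: x=(c,0,s), z=(-s,0,c)
    M=Rr.as_matrix()@R.from_euler('y',-30,degrees=True).as_matrix()
    o=Rr.apply([off,0,0])+[x,y,55]
    return o,M
def draw(src,cam,out,cr,rp=None):
    f=cv2.imread(src); s=cr[4]
    im=cv2.resize(f[cr[1]:cr[1]+cr[3],cr[0]:cr[0]+cr[2]],None,fx=s,fy=s,interpolation=cv2.INTER_CUBIC)
    def pl(P,col):
        q=proj(cam,P); q=((q-[cr[0],cr[1]]+.5)*s).astype(np.int32); cv2.polylines(im,[q],True,col,1)
    x,y,a=rp or (RX,RY,RA); Rr=R.from_euler('z',a)
    for z in(0,10): pl(Rr.apply([[i*125,j*65,z] for i,j in((-1,-1),(-1,1),(1,1),(1,-1))])+[x,y,0],(0,255,0))
    for n,m,w in(('thin',23,13),('middle',29,19),('thick',35,25)):
        o,M=slot(n,rp)
        for h,zz,L in((m/2,54,47),(w/2,46,47),(m/2,54,53)): pl(o+np.array([[-h,-L,zz],[-h,L,zz],[h,L,zz],[h,-L,zz]])@M.T,(0,0,255) if L==47 else (255,255,0))
    cv2.imwrite(out,im)
if __name__=='__main__':
    draw('pics/top0.png','top','pics/o_t.png',(130,130,70,90,6)); draw('pics/side0.png','side','pics/o_s.png',(230,135,90,60,8))
    for n in('thin','middle','thick'): print(n,slot(n)[0].round(1))
E
python3 rack.py
```

```text
thin [522.3 153.3  55. ]
middle [594.3 154.8  55. ]
thick [666.3 156.3  55. ]
```

View pics/o_t.png

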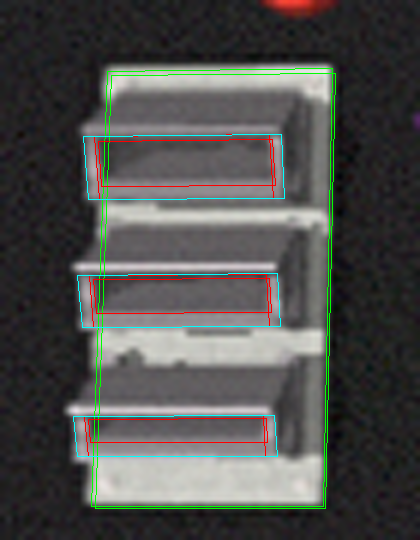

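View pics/o_s.png

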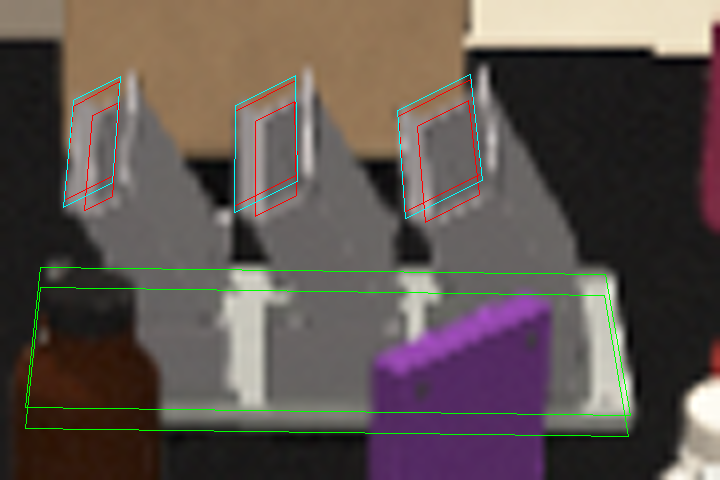

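```bash
cat > plan.py <<'E'
from h import *
from rack import slot
def down(psi):
    c,s=np.cos(psi),np.sin(psi); return np.array([[-s,c,0],[c,s,0],[0,0,-1]]).T
def cur():
    o=observe(); q=o['tool_rot']; return o['tool_pos'],R.from_quat(q,scalar_first=True).as_matrix(),o
def delta(p,M,base=None):
    P0,M0=base or cur()[:2]
    d=M0.T@(np.array(p)-P0)/10; r=R.from_matrix(M0.T@M).as_rotvec()
    print('delta_pos',d.round(2).tolist(),'rot',r.round(4).tolist(),'rows>=',int(np.ceil(max(np.linalg.norm(d)/5,np.degrees(np.linalg.norm(r))/8.59))))
def toolslot(n,zc,lx=0,ly=0,up=103,psi=None,rp=None):
    """TCP pose for plate centre at slot z=zc; up=TCP over plate centre"""
    o,M=slot(n,rp); Mt=np.c_[np.cross(M[:,0],-M[:,2]),M[:,0],-M[:,2]]
    return o+M@np.array([lx,ly,zc+up]),Mt
E
python3 - <<'E'
from plan import *
P,M,o=cur()
delta([430,60,330],down(np.radians(30)))
b=(np.array([430,60,330.]),down(np.radians(30)))
delta([416.7,-371.3,260],down(np.radians(7.9)),b)
E
```

```text
delta_pos [-40.55, -46.96, -2.74] rot [-0.0011, 0.0005, 0.8204] rows>= 13
delta_pos [-36.69, -22.72, 7.0] rot [0.0, 0.0, 0.3857] rows>= 9
```

```bash
r='{"delta_pos":[-40.5,-47,-2.7],"rot":[0,0,0.82],"hand":1}'; python3 -m pendant '[{"delta_pos":[-40.5,-47,-2.7],"rot":[0,0,0.82],"hand":1},{"delta_pos":[-40.5,-47,-2.7],"rot":[0,0,0.82],"hand":1},{"delta_pos":[-40.5,-47,-2.7],"rot":[0,0,0.82],"hand":1},{"delta_pos":[-40.5,-47,-2.7],"rot":[0,0,0.82],"hand":1},{"delta_pos":[-40.5,-47,-2.7],"rot":[0,0,0.82],"hand":1},{"delta_pos":[-40.5,-47,-2.7],"rot":[0,0,0.82],"hand":1},{"delta_pos":[-40.5,-47,-2.7],"rot":[0,0,0.82],"hand":1},{"delta_pos":[-40.5,-47,-2.7],"rot":[0,0,0.82],"hand":1},{"delta_pos":[-40.5,-47,-2.7],"rot":[0,0,0.82],"hand":1},{"delta_pos":[-40.5,-47,-2.7],"rot":[0,0,0.82],"hand":1},{"delta_pos":[-40.5,-47,-2.7],"rot":[0,0,0.82],"hand":1},{"delta_pos":[-40.5,-47,-2.7],"rot":[0,0,0.82],"hand":1}]'; python3 - <<'E'
from plan import *
delta([416.7,-371.3,260],down(np.radians(7.9)))
E
```

```text
t: 1.3
tool_pos: [420.1, 76.5, 329.0]
tool_rot: [0.0, 0.5, 0.866, 0.0]
force: [0.3, 0.8, 0.9]
grip_width: 92.2
delta_pos [-38.6, -22.7, 6.89] rot [0.0004, -0.0001, 0.3861] rows>= 10
```

```bash
python3 -m pendant '[{"delta_pos":[-38.6,-22.7,6.9],"rot":[0,0,0.386],"hand":1},{"delta_pos":[-38.6,-22.7,6.9],"rot":[0,0,0.386],"hand":1},{"delta_pos":[-38.6,-22.7,6.9],"rot":[0,0,0.386],"hand":1},{"delta_pos":[-38.6,-22.7,6.9],"rot":[0,0,0.386],"hand":1},{"delta_pos":[-38.6,-22.7,6.9],"rot":[0,0,0.386],"hand":1},{"delta_pos":[-38.6,-22.7,6.9],"rot":[0,0,0.386],"hand":1},{"delta_pos":[-38.6,-22.7,6.9],"rot":[0,0,0.386],"hand":1},{"delta_pos":[-38.6,-22.7,6.9],"rot":[0,0,0.386],"hand":1},{"delta_pos":[-38.6,-22.7,6.9],"rot":[0,0,0.386],"hand":1},{"delta_pos":[-38.6,-22.7,6.9],"rot":[0,0,0.386],"hand":1},{"delta_pos":[-38.6,-22.7,6.9],"rot":[0,0,0.386],"hand":1},{"delta_pos":[-38.6,-22.7,6.9],"rot":[0,0,0.386],"hand":1}]'; python3 - <<'E'
from plan import *
for n in('side','top'):
    cv2.imwrite(f'pics/{n}1.png',grab_frame(n)[:,:,::-1])
P,M,o=cur()
delta([416.7,-371.3,158.5],down(np.radians(7.9)))
tips=[P+M@np.array([sx*10,sy*46,88]) for sy in(-1,1) for sx in(-1,1)]
print(proj('side',tips).round(1).tolist(),proj('top',tips).round(1).tolist())
for cam,c in(('side',(150,160,110,110,6)),('top',(270,180,100,90,6))):
    f=cv2.imread(f'pics/{cam}1.png');s=6
    im=cv2.resize(f[c[1]:c[1]+c[3],c[0]:c[0]+c[2]],None,fx=s,fy=s,interpolation=cv2.INTER_CUBIC)
    for q in proj(cam,tips): cv2.circle(im,tuple(int(v) for v in (q-[c[0],c[1]]+.5)*s),3,(0,0,255),1)
    cv2.imwrite(f'pics/{cam}1c.png',im)
E
```

```text
t: 2.5
tool_pos: [416.0, -368.3, 259.5]
tool_rot: [-0.001, 0.657, 0.754, 0.0]
force: [-0.1, -0.2, 0.4]
grip_width: 91.6
delta_pos [-0.34, -0.02, 10.15] rot [0.0, -0.0002, 0.0014] rows>= 3
[[175.3, 219.6], [175.6, 215.0], [214.9, 217.6], [214.6, 213.1]] [[335.1, 243.4], [328.5, 244.3], [330.5, 212.5], [323.9, 213.4]]
```

View pics/side1c.png

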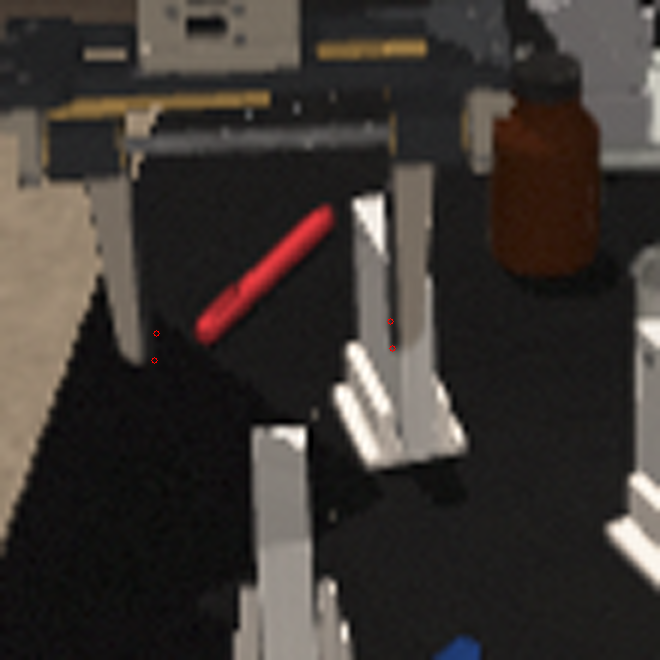

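View pics/top1c.png

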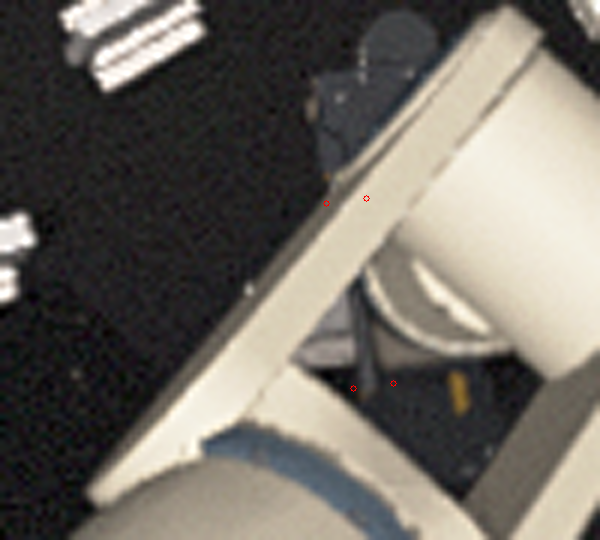

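Side view: the finger tips, at about (150,360) and (396,340) in the crop, match their predicted pixels to within 1 px, so side-camera x agrees with the arm. I'll descend on the thick plate and grip it.

```bash
python3 -m pendant '[{"delta_pos":[-0.2,0.1,3],"rot":[0,0,0],"hand":1},{"delta_pos":[-0.2,0.1,6.5],"rot":[0,0,0],"hand":1},{"delta_pos":[-0.2,0.1,9],"rot":[0,0,0],"hand":1},{"delta_pos":[-0.2,0.1,10.1],"rot":[0,0,0],"hand":1},{"delta_pos":[-0.2,0.1,10.1],"rot":[0,0,0],"hand":0.6},{"delta_pos":[-0.2,0.1,10.1],"rot":[0,0,0],"hand":0.45},{"delta_pos":[-0.2,0.1,10.1],"rot":[0,0,0],"hand":0.4}]' 15; python3 - <<'E'
from plan import *
P,M,o=cur(); print(P.round(1),o['grip_width'],o['force'].round(1))
crop(grab_frame('side')[:,:,::-1].copy(),150,180,90,100,6,'pics/s2.png')
E
```

```text
t: 3.3
tool_pos: [418.3, -371.5, 160.3]
tool_rot: [0.001, 0.657, 0.754, -0.0]
force: [0.7, 0.5, 0.9]
grip_width: 70.1
[ 418.3 -371.5  160.3] 70.12315010645437 [0.7 0.5 0.9]
```

View pics/s2.png

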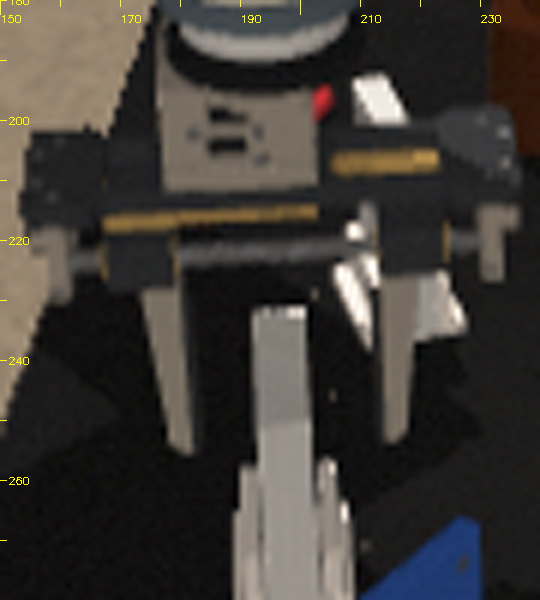

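The fingers straddle the plate: inner tips are at u=182 and 214, and the plate centre is at about 197.7. Closing.

```bash
python3 -m pendant '[{"delta_pos":[0,0,0.1],"rot":[0,0,0],"hand":0.3},{"delta_pos":[0,0,0.1],"rot":[0,0,0],"hand":0.2},{"delta_pos":[0,0,0.1],"rot":[0,0,0],"hand":0.15},{"delta_pos":[0,0,0.1],"rot":[0,0,0],"hand":0.1},{"delta_pos":[0,0,0.1],"rot":[0,0,0],"hand":0.1},{"delta_pos":[0,0,0.1],"rot":[0,0,0],"hand":0.1},{"delta_pos":[0,0,0.1],"rot":[0,0,0],"hand":0.1},{"delta_pos":[0,0,0.1],"rot":[0,0,0],"hand":0.1}]' 15; python3 -m pendant '[{"delta_pos":[0,0,0],"rot":[0,0,0],"hand":0.05},{"delta_pos":[0,0,0],"rot":[0,0,0],"hand":0.05}]' 45
```

```text
t: 4.15
tool_pos: [417.5, -371.1, 157.7]
tool_rot: [-0.0, 0.657, 0.754, -0.0]
force: [-0.4, -0.4, -0.2]
grip_width: 21.6
t: 4.35
tool_pos: [417.5, -371.1, 157.7]
tool_rot: [-0.0, 0.657, 0.754, -0.0]
force: [-0.4, -0.7, 0.2]
grip_width: 22.0
```

```bash
python3 -m pendant '[{"delta_pos":[0,0,-2],"rot":[0,0,0],"hand":0.05},{"delta_pos":[0,0,-5],"rot":[0,0,0],"hand":0.05},{"delta_pos":[0,0,-9],"rot":[0,0,0],"hand":0.05},{"delta_pos":[0,0,-14],"rot":[0,0,0],"hand":0.05},{"delta_pos":[0,0,-18],"rot":[0,0,0],"hand":0.05},{"delta_pos":[0,0,-20],"rot":[0,0,0],"hand":0.05},{"delta_pos":[0,0,-20],"rot":[0,0,0],"hand":0.05}]'; python3 - <<'E'
from plan import *
print(observe()['grip_width'],observe()['force'])
rp=(595.5,154.8,0.021)
a=toolslot('thick',190,up=102,rp=rp); print(a[0]); delta(*a)
b=toolslot('thick',120,up=102,rp=rp); print(b[0]); 
E
```

```text
t: 5.05
tool_pos: [418.4, -371.7, 360.7]
tool_rot: [0.003, 0.657, 0.754, 0.0]
force: [0.9, -0.4, -2.4]
grip_width: 21.8
21.847398729262306 [ 0.91465407 -0.40457679 -2.42445629]
[521.5163164  153.24611422 307.87941791]
delta_pos [50.6, 17.42, 5.14] rot [-0.5192, -0.0269, 0.1153] rows>= 11
[556.50859918 153.9810602  247.25763964]
```

```bash
python3 -m pendant '[{"delta_pos":[4,1.5,0.5],"rot":[-0.04,0,0.01],"hand":0.05},{"delta_pos":[8.5,3,0.9],"rot":[-0.09,0,0.02],"hand":0.05},{"delta_pos":[13,4.5,1.3],"rot":[-0.14,-0.01,0.03],"hand":0.05},{"delta_pos":[17.5,6,1.7],"rot":[-0.18,-0.01,0.04],"hand":0.05},{"delta_pos":[22,7.5,2.2],"rot":[-0.23,-0.01,0.05],"hand":0.05},{"delta_pos":[26.5,9,2.7],"rot":[-0.28,-0.015,0.06],"hand":0.05},{"delta_pos":[31,10.5,3.1],"rot":[-0.33,-0.02,0.07],"hand":0.05},{"delta_pos":[35.5,12,3.5],"rot":[-0.38,-0.02,0.08],"hand":0.05},{"delta_pos":[40,13.5,4],"rot":[-0.42,-0.02,0.09],"hand":0.05},{"delta_pos":[44.5,15,4.5],"rot":[-0.46,-0.025,0.1],"hand":0.05},{"delta_pos":[48.5,16.6,4.9],"rot":[-0.5,-0.027,0.11],"hand":0.05},{"delta_pos":[50.6,17.4,5.1],"rot":[-0.519,-0.027,0.115],"hand":0.05}]'; python3 -m pendant '[{"delta_pos":[0,0,0],"rot":[0,0,0],"hand":0.05}]'; python3 - <<'E'
from plan import *
rp=(595.5,154.8,0.021)
print(observe()['grip_width'],observe()['force'])
b=toolslot('thick',125,up=102,rp=rp);delta(*b)
E
```

```text
t: 6.25
tool_pos: [519.0, 156.9, 304.1]
tool_rot: [0.178, 0.676, 0.691, 0.184]
force: [-0.3, -1.2, -2.9]
grip_width: 21.5
t: 6.35
tool_pos: [519.1, 156.5, 303.9]
tool_rot: [0.177, 0.675, 0.692, 0.183]
force: [-0.5, -0.3, -2.7]
grip_width: 21.8
21.840528328392704 [-0.45784478 -0.33610682 -2.71210179]
delta_pos [-0.36, 0.45, 6.27] rot [-0.0078, -0.0043, 0.0024] rows>= 2
```

```bash
python3 -m pendant '[{"delta_pos":[-0.2,0.3,3],"rot":[-0.008,-0.004,0.002],"hand":0.05},{"delta_pos":[-0.36,0.45,5.5],"rot":[-0.008,-0.004,0.002],"hand":0.05},{"delta_pos":[-0.36,0.45,6.3],"rot":[-0.008,-0.004,0.002],"hand":0.05},{"delta_pos":[-0.36,0.45,6.3],"rot":[-0.008,-0.004,0.002],"hand":0.05},{"delta_pos":[-0.36,0.45,6.3],"rot":[-0.008,-0.004,0.002],"hand":0.05}]'; cat > look.py <<'E'
from plan import *
import sys
tag,name,t,up=sys.argv[1],sys.argv[2],float(sys.argv[3]),float(sys.argv[4])
rp=tuple(float(v) for v in sys.argv[5].split(',')) if len(sys.argv)>5 else None
P,M,o=cur(); print('P',P.round(1),'g',round(o['grip_width'],1),'F',o['force'].round(1))
so,sM=slot(name,rp); print('TCP in slot',(sM.T@(P-so)).round(1)-np.array([0,0,up]),'(plate centre nominal)')
print('tilt err', R.from_matrix(sM.T@np.c_[M[:,1],-M[:,0]*1, -M[:,2]]).as_rotvec().round(3))
for cam,c in(('side',(225,75,110,125,6)),('top',(120,120,110,100,6))):
    f=grab_frame(cam)[:,:,::-1].copy(); cv2.imwrite(f'pics/{tag}_{cam}_raw.png',f)
    draw_src=f'pics/{tag}_{cam}_raw.png'
    s=c[4]; im=cv2.resize(f[c[1]:c[1]+c[3],c[0]:c[0]+c[2]],None,fx=s,fy=s,interpolation=cv2.INTER_CUBIC); cl=im.copy()
    def pl(Pp,col):
        q=proj(cam,Pp); q=((q-[c[0],c[1]]+.5)*s).astype(np.int32); cv2.polylines(im,[q],True,col,1)
    m=dict(thin=23,middle=29,thick=35)[name]
    pl(so+np.array([[-m/2,-47,54],[-m/2,47,54],[m/2,47,54],[m/2,-47,54]])@sM.T,(0,0,255))
    for y in(-42,42): # plate ends by TCP
        pl(P+np.array([[y,-t/2,up-47.5],[y,t/2,up-47.5],[y,t/2,up+47.5],[y,-t/2,up+47.5]])@M.T,(0,255,0))
    cv2.imwrite(f'pics/{tag}_{cam}.png',im)
E
python3 look.py a thick 22 102.2 595.5,154.8,0.021
```

```text
t: 6.85
tool_pos: [555.1, 150.7, 254.2]
tool_rot: [0.182, 0.677, 0.688, 0.186]
force: [-0.3, 0.3, -2.3]
grip_width: 21.3
P [555.1 150.7 254.2] g 21.3 F [-0.3  0.3 -2.3]
TCP in slot [  2.2  -3.2 126.6] (plate centre nominal)Traceback (most recent call last):
  File "look.py", line 7, in <module>
    print('tilt err', R.from_matrix(sM.T@np.c_[M[:,1],-M[:,0]*1, -M[:,2]]).as_rotvec().round(3))
                      ~~~~~~~~~~~~~^^^^^^^^^^^^^^^^^^^^^^^^^^^^^^^^^^^^^^^
  File "scipy/spatial/transform/_rotation.pyx", line 1143, in scipy.spatial.transform._rotation.Rotation.from_matrix
ValueError: Non-positive determinant (left-handed or null coordinate frame) in rotation matrix 0: [[ 0.9999882  -0.003996   -0.00276391]
 [-0.00399154 -0.99999073  0.00161607]
 [ 0.00277034  0.00160501  0.99999487]].
```

```bash
sleep 1
sed -i 's/-M\[:,0\]\*1, -M/M[:,0], -M/' look.py; python3 look.py a thick 22 102.2 595.5,154.8,0.021
```

```text
P [555.1 150.7 254.2] g 21.3 F [-0.3  0.3 -2.3]
TCP in slot [  2.2  -3.2 126.6] (plate centre nominal)
tilt err [-0.002 -0.003 -0.004]
```

```bash
sleep 1
```

```text
(no output)
```

View pics/a_side.png

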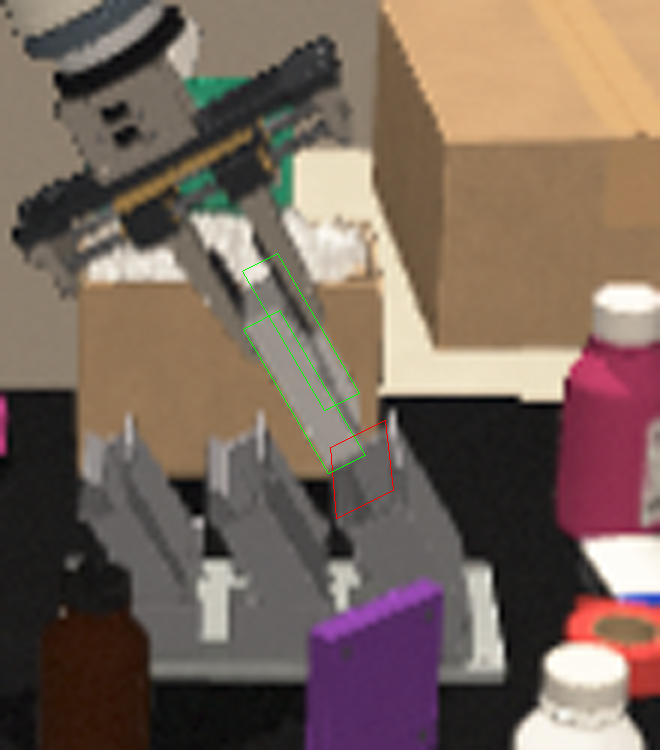

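View pics/a_top.png

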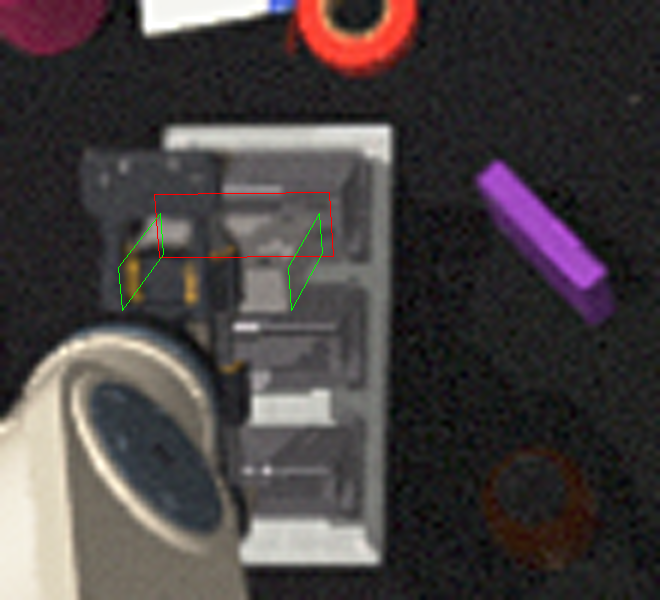

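Side view: the held plate's near end, bottom at about (350,465) in the crop, matches the projection and points at the far slot mouth. I'll shift +3 mm along the slot and -2 mm across it, then lower into the flare.

```bash
python3 -m pendant '[{"delta_pos":[0.3,-0.2,0.8],"rot":[0.002,0.003,0.004],"hand":0.05},{"delta_pos":[0.3,-0.2,1.6],"rot":[0.002,0.003,0.004],"hand":0.05},{"delta_pos":[0.3,-0.2,2.3],"rot":[0.002,0.003,0.004],"hand":0.05},{"delta_pos":[0.3,-0.2,2.7],"rot":[0.002,0.003,0.004],"hand":0.05},{"delta_pos":[0.3,-0.2,2.8],"rot":[0.002,0.003,0.004],"hand":0.05},{"delta_pos":[0.3,-0.2,2.8],"rot":[0.002,0.003,0.004],"hand":0.05}]' 25;python3 look.py b thick 22 102.2 595.5,154.8,0.021
```

```text
t: 7.55
tool_pos: [567.9, 154.5, 228.8]
tool_rot: [0.18, 0.678, 0.688, 0.187]
force: [-0.3, 0.5, -2.4]
grip_width: 21.4
P [567.9 154.5 228.8] g 21.4 F [-0.3  0.5 -2.4]
TCP in slot [ 0.6  0.3 98.1] (plate centre nominal)
tilt err [ 0.002 -0.001 -0.007]
```

```bash
sleep 1
```

```text
(no output)
```

View pics/b_side.png

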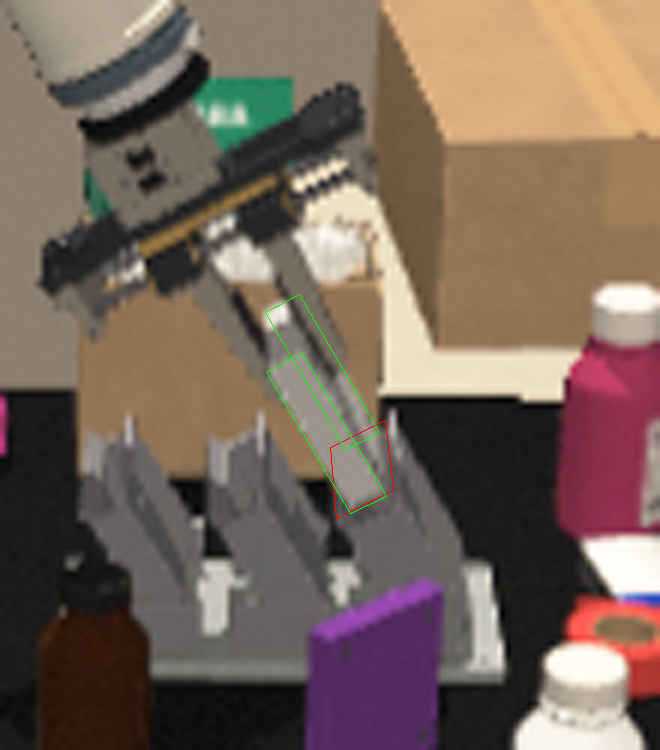

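View pics/b_top.png

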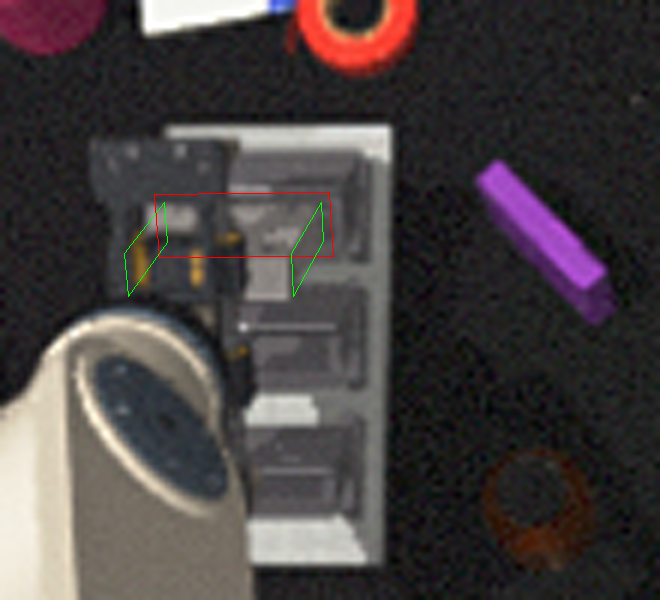

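```bash
python3 -m pendant '[{"delta_pos":[0,0,0.4],"rot":[-0.002,0,0.006],"hand":0.05},{"delta_pos":[0,0,0.8],"rot":[-0.002,0,0.006],"hand":0.05},{"delta_pos":[0,0,1.2],"rot":[-0.002,0,0.006],"hand":0.05},{"delta_pos":[0,0,1.2],"rot":[-0.002,0,0.006],"hand":0.05},{"delta_pos":[0,0,1.2],"rot":[-0.002,0,0.006],"hand":0.05}]' 25;python3 look.py c thick 22 102.2 595.5,154.8,0.021
```

```text
t: 8.15
tool_pos: [573.8, 154.7, 218.5]
tool_rot: [0.18, 0.68, 0.685, 0.188]
force: [-0.0, -0.2, -4.4]
grip_width: 21.7
P [573.8 154.7 218.5] g 21.7 F [-0.  -0.2 -4.4]
TCP in slot [ 0.6  0.4 86.2] (plate centre nominal)
tilt err [ 0.002 -0.003 -0.013]
```

```bash
python3 -m pendant '[{"delta_pos":[0,0,0.4],"rot":[-0.002,0.002,-0.012],"hand":0.05},{"delta_pos":[0,0,0.9],"rot":[-0.002,0.002,-0.012],"hand":0.05},{"delta_pos":[0,0,1.4],"rot":[-0.002,0.002,-0.012],"hand":0.05},{"delta_pos":[0,0,1.4],"rot":[-0.002,0.002,-0.012],"hand":0.05},{"delta_pos":[0,0,1.4],"rot":[-0.002,0.002,-0.012],"hand":0.05}]' 25;python3 look.py d thick 22 102.2 595.5,154.8,0.021
```

```text
t: 8.75
tool_pos: [580.9, 154.9, 206.3]
tool_rot: [0.181, 0.675, 0.69, 0.188]
force: [-0.0, -0.1, -3.4]
grip_width: 21.8
P [580.9 154.9 206.3] g 21.8 F [-0.  -0.1 -3.4]
TCP in slot [ 0.6  0.4 72.1] (plate centre nominal)
tilt err [ 0.004 -0.005 -0.001]
```

```bash
python3 -m pendant '[{"delta_pos":[0,0,0.5],"rot":[-0.004,0.005,0],"hand":0.05},{"delta_pos":[0,0,1],"rot":[-0.004,0.005,0],"hand":0.05},{"delta_pos":[0,0,1.5],"rot":[-0.004,0.005,0],"hand":0.05},{"delta_pos":[0,0,2.0],"rot":[-0.004,0.005,0],"hand":0.05},{"delta_pos":[0,0,2.3],"rot":[-0.004,0.005,0],"hand":0.05},{"delta_pos":[0,0,2.3],"rot":[-0.004,0.005,0],"hand":0.05},{"delta_pos":[0,0,2.3],"rot":[-0.004,0.005,0],"hand":0.05}]' 25;python3 look.py e thick 22 102.2 595.5,154.8,0.021
```

```text
t: 9.55
tool_pos: [592.5, 155.3, 186.6]
tool_rot: [0.181, 0.675, 0.69, 0.191]
force: [-0.3, -0.2, -2.7]
grip_width: 21.8
P [592.5 155.3 186.6] g 21.8 F [-0.3 -0.2 -2.7]
TCP in slot [ 0.9  0.5 49.3] (plate centre nominal)
tilt err [ 0.009 -0.01  -0.001]
```

View pics/e_side.png

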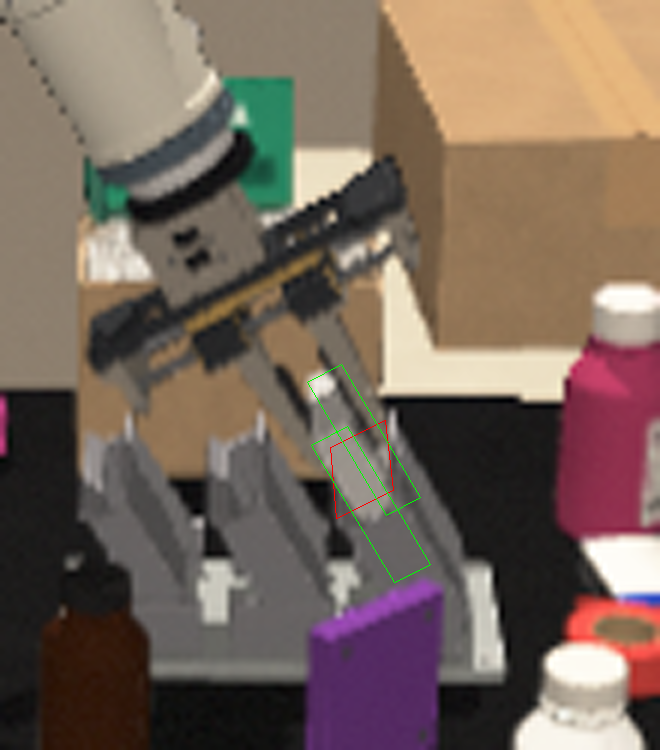

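```bash
python3 -m pendant '[{"delta_pos":[0,0,0.1],"rot":[0.01,-0.009,0],"hand":0.05},{"delta_pos":[0,0,0.2],"rot":[0.01,-0.009,0],"hand":0.05},{"delta_pos":[0,0,0.3],"rot":[0.01,-0.009,0],"hand":0.05},{"delta_pos":[0,0,0.35],"rot":[0.01,-0.009,0],"hand":0.05},{"delta_pos":[0,0,0.35],"rot":[0.01,-0.009,0],"hand":0.05}]' 25;python3 look.py e2 thick 22 102.2 595.5,154.8,0.021
```

```text
t: 10.15
tool_pos: [594.3, 155.3, 183.6]
tool_rot: [0.181, 0.676, 0.69, 0.185]
force: [-0.4, 0.3, -3.1]
grip_width: 21.7
P [594.3 155.3 183.6] g 21.7 F [-0.4  0.3 -3.1]
TCP in slot [ 0.9  0.6 45.8] (plate centre nominal)
tilt err [ 0.     0.    -0.001]
```

```bash
python3 -m pendant '[{"delta_pos":[0,-0.05,0.1],"rot":[0,0,0],"hand":0.05},{"delta_pos":[0,-0.05,0.2],"rot":[0,0,0],"hand":0.05},{"delta_pos":[0,-0.05,0.2],"rot":[0,0,0],"hand":0.05}]' 25;python3 look.py e3 thick 22 102.2 595.5,154.8,0.021
```

```text
t: 10.55
tool_pos: [595.0, 155.4, 181.8]
tool_rot: [0.181, 0.676, 0.69, 0.185]
force: [0.5, 0.2, -3.7]
grip_width: 21.3
P [595.  155.4 181.8] g 21.3 F [ 0.5  0.2 -3.7]
TCP in slot [ 0.6  0.6 43.8] (plate centre nominal)
tilt err [ 0.     0.    -0.001]
```

```bash
python3 -m pendant '[{"delta_pos":[0,0,0.07],"rot":[0,0,0],"hand":0.05},{"delta_pos":[0,0,0.14],"rot":[0,0,0],"hand":0.05},{"delta_pos":[0,0,0.14],"rot":[0,0,0],"hand":0.05}]' 25;python3 look.py e4 thick 22 102.2 595.5,154.8,0.021
```

```text
t: 10.95
tool_pos: [595.7, 155.4, 180.6]
tool_rot: [0.181, 0.676, 0.69, 0.185]
force: [0.7, 0.0, -1.9]
grip_width: 21.8
P [595.7 155.4 180.6] g 21.8 F [ 0.7  0.  -1.9]
TCP in slot [ 0.6  0.6 42.5] (plate centre nominal)
tilt err [ 0.     0.    -0.002]
```

View pics/e4_side.png

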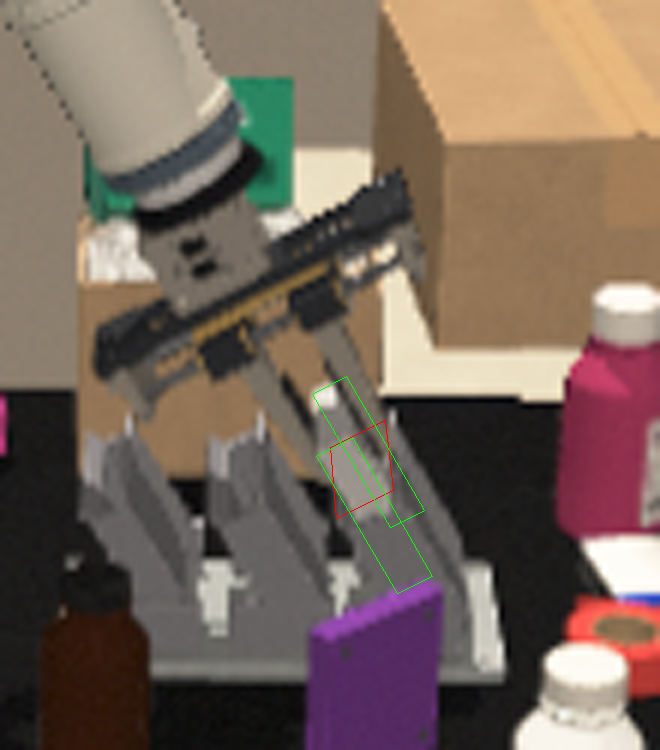

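```bash
python3 -m pendant '[{"delta_pos":[0,0,0.07],"rot":[0,0,0],"hand":0.05},{"delta_pos":[0,0,0.14],"rot":[0,0,0],"hand":0.05},{"delta_pos":[0,0,0.14],"rot":[0,0,0],"hand":0.05}]' 20;python3 -c "
from station import *
o=observe();print(o['force'],o['wrist_torque'],o['tool_pos'])"
```

```text
t: 11.35
tool_pos: [595.9, 155.4, 179.8]
tool_rot: [0.181, 0.676, 0.69, 0.185]
force: [-7.8, -0.9, 6.8]
grip_width: 21.4
[-7.82452357 -0.87806961  6.81485875] [ 0.02189368  0.91866938 -0.09660404] [595.88585844 155.38815773 179.78640786]
```

Contact on the ramp gives about 13 N along the slot. Releasing gently and backing out.

```bash
python3 -m pendant '[{"delta_pos":[0,0,-0.05],"rot":[0,0,0],"hand":0.27},{"delta_pos":[0,0,-0.05],"rot":[0,0,0],"hand":0.3},{"delta_pos":[0,0,-0.05],"rot":[0,0,0],"hand":0.34},{"delta_pos":[0,0,-0.05],"rot":[0,0,0],"hand":0.34},{"delta_pos":[0,0,-1],"rot":[0,0,0],"hand":0.34},{"delta_pos":[0,0,-3],"rot":[0,0,0],"hand":0.34},{"delta_pos":[0,0,-6],"rot":[0,0,0],"hand":0.34},{"delta_pos":[0,0,-9],"rot":[0,0,0],"hand":0.5},{"delta_pos":[0,0,-12],"rot":[0,0,0],"hand":0.7},{"delta_pos":[0,0,-12],"rot":[0,0,0],"hand":0.7}]' 20; python3 - <<'E'
from plan import *
from h import *
for c,b in(('side',(225,75,110,125)),('top',(120,120,110,100))):
    f=grab_frame(c)[:,:,::-1].copy(); cv2.imwrite(f'pics/f_{c}_raw.png',f); crop(f,*b,6,f'pics/f_{c}.png')
P,M,o=cur()
delta([442,-171.2,330],down(np.radians(18.7)))
E
```

```text
t: 12.35
tool_pos: [536.1, 154.6, 287.1]
tool_rot: [0.182, 0.676, 0.689, 0.187]
force: [0.0, 0.1, -0.0]
grip_width: 53.4
delta_pos [-32.34, -6.4, -9.07] rot [0.5213, 0.0789, -0.2996] rows>= 7
```

View pics/f_side.png

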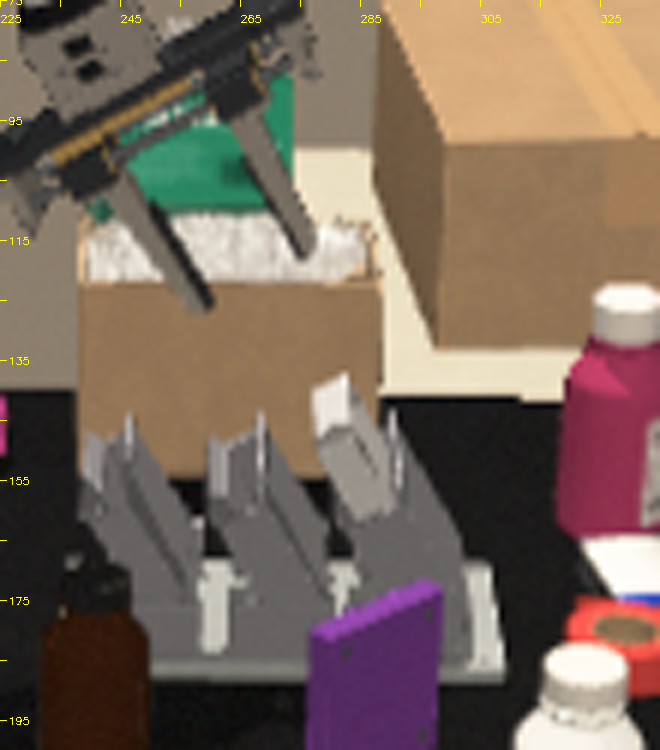

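View pics/f_top.png

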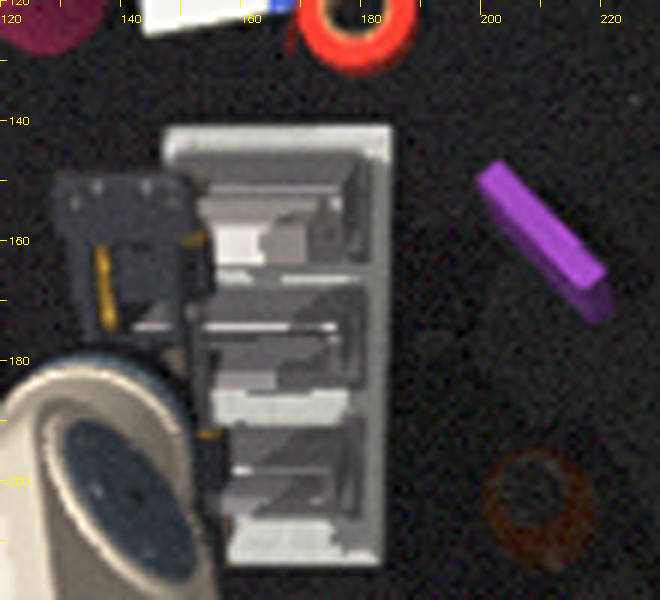

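The thick plate stands in the far slot, its top face at about (280,142) in the side view, and everything else is undisturbed. Next is the middle plate.

```bash
python3 -m pendant '[{"delta_pos":[-4.5,-0.9,-1.3],"rot":[0.07,0.01,-0.04],"hand":1},{"delta_pos":[-9,-1.8,-2.5],"rot":[0.15,0.02,-0.09],"hand":1},{"delta_pos":[-13.5,-2.7,-3.8],"rot":[0.22,0.03,-0.13],"hand":1},{"delta_pos":[-18,-3.6,-5],"rot":[0.29,0.04,-0.17],"hand":1},{"delta_pos":[-22.5,-4.5,-6.3],"rot":[0.36,0.055,-0.21],"hand":1},{"delta_pos":[-27,-5.4,-7.6],"rot":[0.43,0.065,-0.25],"hand":1},{"delta_pos":[-31,-6.2,-8.7],"rot":[0.5,0.075,-0.29],"hand":1},{"delta_pos":[-32.3,-6.4,-9.1],"rot":[0.521,0.079,-0.3],"hand":1},{"delta_pos":[-32.3,-6.4,-9.1],"rot":[0.521,0.079,-0.3],"hand":1},{"delta_pos":[-32.3,-6.4,-9.1],"rot":[0.521,0.079,-0.3],"hand":1}]'; python3 - <<'E'
from plan import *
P,M,o=cur()
delta([441.8,-171.2,158.5],down(np.radians(18.7)))
E
```

```text
t: 13.45
tool_pos: [441.7, -171.4, 328.5]
tool_rot: [-0.001, 0.584, 0.812, -0.001]
force: [0.4, 1.2, -0.1]
grip_width: 91.7
delta_pos [-0.0, 0.07, 17.0] rot [-0.0029, -0.0011, -0.0024] rows>= 4
```

```bash
python3 -m pendant '[{"delta_pos":[0,0,4],"rot":[-0.003,-0.001,-0.002],"hand":1},{"delta_pos":[0,0,8.5],"rot":[-0.003,-0.001,-0.002],"hand":1},{"delta_pos":[0,0,13],"rot":[-0.003,-0.001,-0.002],"hand":1},{"delta_pos":[0,0,16],"rot":[-0.003,-0.001,-0.002],"hand":0.7},{"delta_pos":[0,0,17],"rot":[-0.003,-0.001,-0.002],"hand":0.5},{"delta_pos":[0,0,17],"rot":[-0.003,-0.001,-0.002],"hand":0.45},{"delta_pos":[0,0,17],"rot":[-0.003,-0.001,-0.002],"hand":0.45}]' 15; python3 - <<'E'
from plan import *
P,M,o=cur(); print(P.round(1),o['grip_width'],o['force'].round(1))
crop(grab_frame('side')[:,:,::-1].copy(),160,140,100,100,6,'pics/m2.png')
E
```

```text
t: 14.15
tool_pos: [442.3, -170.8, 160.7]
tool_rot: [0.001, 0.582, 0.813, 0.0]
force: [0.3, -1.2, 0.5]
grip_width: 62.0
[ 442.3 -170.8  160.7] 61.99091140162861 [ 0.3 -1.2  0.5]
```

View pics/m2.png

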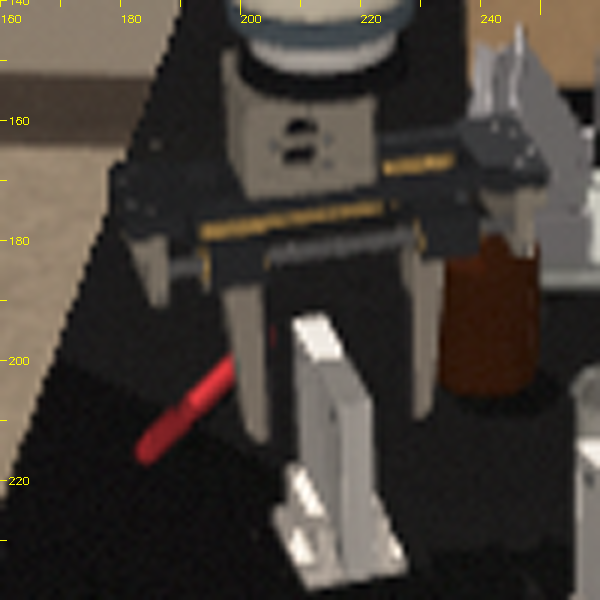

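The plate sits midway between the finger tips. Close and lift.

```bash
python3 -m pendant '[{"delta_pos":[0,0,0],"rot":[0,0,0],"hand":0.3},{"delta_pos":[0,0,0],"rot":[0,0,0],"hand":0.2},{"delta_pos":[0,0,0],"rot":[0,0,0],"hand":0.12},{"delta_pos":[0,0,0],"rot":[0,0,0],"hand":0.08},{"delta_pos":[0,0,0],"rot":[0,0,0],"hand":0.08},{"delta_pos":[0,0,0],"rot":[0,0,0],"hand":0.08},{"delta_pos":[0,0,0],"rot":[0,0,0],"hand":0.08},{"delta_pos":[0,0,0],"rot":[0,0,0],"hand":0.08}]' 15; python3 -m pendant '[{"delta_pos":[0,0,0],"rot":[0,0,0],"hand":0.03},{"delta_pos":[0,0,0],"rot":[0,0,0],"hand":0.03}]' 45
```

```text
t: 15.0
tool_pos: [441.6, -171.0, 160.0]
tool_rot: [0.001, 0.582, 0.813, 0.0]
force: [-1.2, -1.6, 3.6]
grip_width: 15.8
t: 15.2
tool_pos: [441.6, -171.0, 160.0]
tool_rot: [0.001, 0.582, 0.813, 0.0]
force: [-0.2, -0.2, 4.6]
grip_width: 15.6
```

```bash
python3 -m pendant '[{"delta_pos":[0,0,-2],"rot":[0,0,0],"hand":0.03},{"delta_pos":[0,0,-5],"rot":[0,0,0],"hand":0.03},{"delta_pos":[0,0,-9],"rot":[0,0,0],"hand":0.03},{"delta_pos":[0,0,-14],"rot":[0,0,0],"hand":0.03},{"delta_pos":[0,0,-18],"rot":[0,0,0],"hand":0.03},{"delta_pos":[0,0,-20],"rot":[0,0,0],"hand":0.03},{"delta_pos":[0,0,-20],"rot":[0,0,0],"hand":0.03}]'; python3 - <<'E'
from plan import *
rp=(595.8,154.8,0.021)
a=toolslot('middle',190,up=104.5,rp=rp); print(a[0]); delta(*a)
E
```

```text
t: 15.9
tool_pos: [442.2, -171.2, 362.3]
tool_rot: [0.003, 0.582, 0.813, 0.001]
force: [-0.4, 0.6, -2.5]
grip_width: 16.0
[448.58246743 151.70797728 310.04448141]
delta_pos [30.38, 11.0, 5.15] rot [-0.5136, -0.0769, 0.3012] rows>= 7
```

```bash
python3 -m pendant '[{"delta_pos":[3.5,1.3,0.6],"rot":[-0.06,-0.01,0.035],"hand":0.03},{"delta_pos":[7.5,2.7,1.3],"rot":[-0.13,-0.02,0.075],"hand":0.03},{"delta_pos":[11.5,4.2,2],"rot":[-0.2,-0.03,0.115],"hand":0.03},{"delta_pos":[15.5,5.6,2.6],"rot":[-0.26,-0.04,0.155],"hand":0.03},{"delta_pos":[19.5,7,3.3],"rot":[-0.33,-0.05,0.195],"hand":0.03},{"delta_pos":[23.5,8.5,4],"rot":[-0.4,-0.06,0.235],"hand":0.03},{"delta_pos":[27.5,10,4.7],"rot":[-0.465,-0.07,0.27],"hand":0.03},{"delta_pos":[30,10.9,5.1],"rot":[-0.508,-0.077,0.298],"hand":0.03},{"delta_pos":[30.4,11,5.15],"rot":[-0.514,-0.077,0.301],"hand":0.03},{"delta_pos":[30.4,11,5.15],"rot":[-0.514,-0.077,0.301],"hand":0.03},{"delta_pos":[30.4,11,5.15],"rot":[-0.514,-0.077,0.301],"hand":0.03}]' ; python3 - <<'E'
from plan import *
rp=(595.8,154.8,0.021)
a=toolslot('middle',115,up=104.5,rp=rp); print(a[0]); delta(*a)
E
```

```text
t: 17.0
tool_pos: [446.3, 152.1, 306.4]
tool_rot: [0.178, 0.676, 0.692, 0.182]
force: [-0.4, 0.1, -2.8]
grip_width: 15.8
[486.07419899 152.4954194  245.09257613]
delta_pos [-0.05, 0.44, 7.29] rot [-0.008, -0.0011, 0.0016] rows>= 2
```

```bash
python3 -m pendant '[{"delta_pos":[0,0.4,2.5],"rot":[-0.008,-0.001,0.002],"hand":0.03},{"delta_pos":[0,0.4,5],"rot":[-0.008,-0.001,0.002],"hand":0.03},{"delta_pos":[0,0.4,6.8],"rot":[-0.008,-0.001,0.002],"hand":0.03},{"delta_pos":[0,0.4,7.3],"rot":[-0.008,-0.001,0.002],"hand":0.03},{"delta_pos":[0,0.4,7.3],"rot":[-0.008,-0.001,0.002],"hand":0.03},{"delta_pos":[0,0.4,7.3],"rot":[-0.008,-0.001,0.002],"hand":0.03}]' 25; python3 look.py g middle 16 104.5 595.8,154.8,0.021
```

```text
t: 17.6
tool_pos: [487.1, 152.7, 247.2]
tool_rot: [0.182, 0.677, 0.689, 0.187]
force: [-0.5, -0.1, -2.7]
grip_width: 15.6
P [487.1 152.7 247.2] g 15.6 F [-0.5 -0.1 -2.7]
TCP in slot [  1.9   0.2 116.3] (plate centre nominal)
tilt err [ 0.    -0.004 -0.003]
```

View pics/g_side.png

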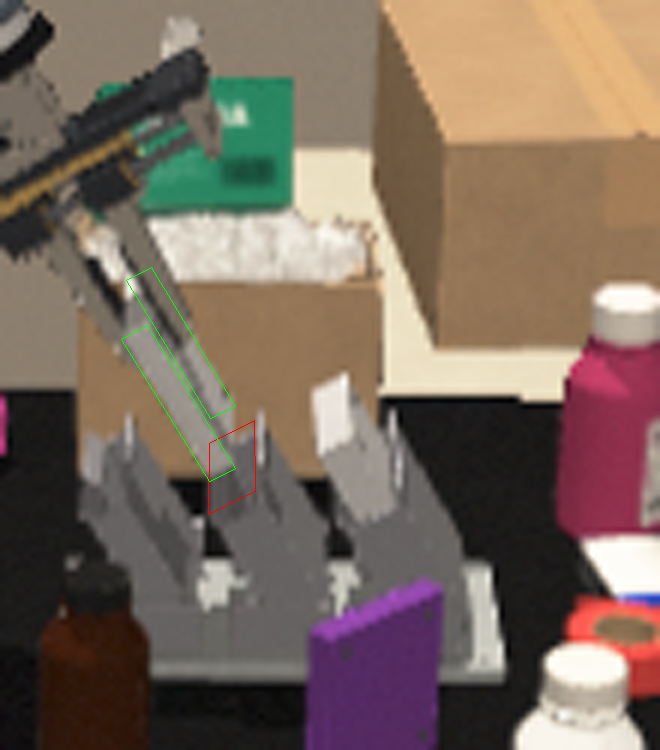

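View pics/g_top.png

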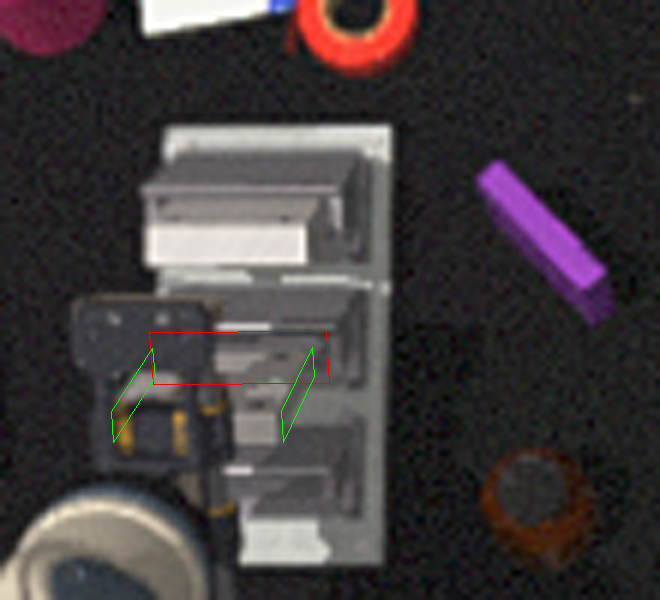

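```bash
python3 -m pendant '[{"delta_pos":[0,-0.15,0.7],"rot":[0.004,0,-0.003],"hand":0.03},{"delta_pos":[0,-0.15,1.3],"rot":[0.004,0,-0.003],"hand":0.03},{"delta_pos":[0,-0.15,1.8],"rot":[0.004,0,-0.003],"hand":0.03},{"delta_pos":[0,-0.15,2.2],"rot":[0.004,0,-0.003],"hand":0.03},{"delta_pos":[0,-0.15,2.2],"rot":[0.004,0,-0.003],"hand":0.03}]' 25; python3 -m pendant '[{"delta_pos":[0,0,0.4],"rot":[0,0,0],"hand":0.03},{"delta_pos":[0,0,0.8],"rot":[0,0,0],"hand":0.03},{"delta_pos":[0,0,0.8],"rot":[0,0,0],"hand":0.03}]' 25; python3 look.py g2 middle 16 104.5 595.8,154.8,0.021
```

```text
t: 18.2
tool_pos: [496.8, 153.5, 226.2]
tool_rot: [0.181, 0.676, 0.69, 0.185]
force: [-0.1, -0.8, -2.5]
grip_width: 16.2
t: 18.5
tool_pos: [501.1, 153.7, 219.7]
tool_rot: [0.181, 0.676, 0.69, 0.185]
force: [1.0, 0.0, -2.7]
grip_width: 16.0
P [501.1 153.7 219.7] g 16.0 F [ 1.   0.  -2.7]
TCP in slot [ 0.3  0.9 85.5] (plate centre nominal)
tilt err [0.001 0.    0.   ]
```

View pics/g2_side.png

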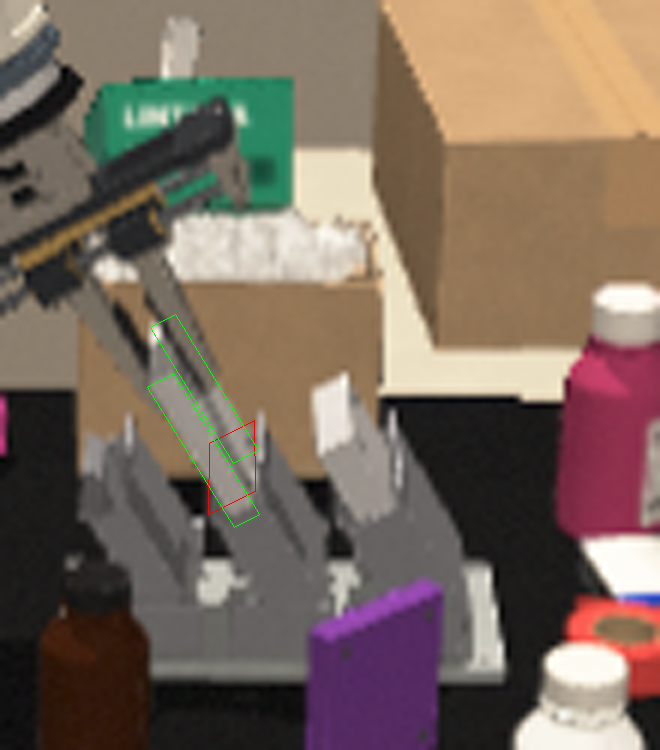

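The middle plate has entered with no contact force. Continuing down.

```bash
python3 -m pendant '[{"delta_pos":[0,0,0.5],"rot":[0,0,0],"hand":0.03},{"delta_pos":[0,0,1],"rot":[0,0,0],"hand":0.03},{"delta_pos":[0,0,1.5],"rot":[0,0,0],"hand":0.03},{"delta_pos":[0,0,2],"rot":[0,0,0],"hand":0.03},{"delta_pos":[0,0,2],"rot":[0,0,0],"hand":0.03}]' 25; python3 -m pendant '[{"delta_pos":[0,0,0.5],"rot":[0,0,0],"hand":0.03},{"delta_pos":[0,0,1],"rot":[0,0,0],"hand":0.03},{"delta_pos":[0,0,1.3],"rot":[0,0,0],"hand":0.03},{"delta_pos":[0,0,1.5],"rot":[0,0,0],"hand":0.03},{"delta_pos":[0,0,1.5],"rot":[0,0,0],"hand":0.03}]' 20; python3 look.py g3 middle 16 104.5 595.8,154.8,0.021
```

```text
t: 19.1
tool_pos: [511.2, 153.9, 202.2]
tool_rot: [0.181, 0.676, 0.69, 0.185]
force: [2.0, 0.7, -2.1]
grip_width: 15.6
t: 19.6
tool_pos: [518.5, 154.0, 189.5]
tool_rot: [0.181, 0.676, 0.69, 0.185]
force: [1.4, 0.4, -2.8]
grip_width: 15.8
P [518.5 154.  189.5] g 15.8 F [ 1.4  0.4 -2.8]
TCP in slot [ 0.3  0.8 50.7] (plate centre nominal)
tilt err [0.001 0.    0.   ]
```

```bash
python3 -m pendant '[{"delta_pos":[0,0.03,0.2],"rot":[0,0,0],"hand":0.03},{"delta_pos":[0,0.03,0.4],"rot":[0,0,0],"hand":0.03},{"delta_pos":[0,0.03,0.55],"rot":[0,0,0],"hand":0.03},{"delta_pos":[0,0.03,0.55],"rot":[0,0,0],"hand":0.03}]' 20; python3 -m pendant '[{"delta_pos":[0,0,0.1],"rot":[0,0,0],"hand":0.03},{"delta_pos":[0,0,0.2],"rot":[0,0,0],"hand":0.03},{"delta_pos":[0,0,0.2],"rot":[0,0,0],"hand":0.03}]' 20
```

```text
t: 20.1
tool_pos: [521.3, 154.0, 184.8]
tool_rot: [0.181, 0.676, 0.69, 0.185]
force: [0.8, 0.0, -2.2]
grip_width: 16.2
t: 20.4
tool_pos: [522.3, 154.1, 183.2]
tool_rot: [0.181, 0.676, 0.69, 0.185]
force: [0.8, 0.4, -2.6]
grip_width: 15.9
```

```bash
python3 -m pendant '[{"delta_pos":[0,0,0.08],"rot":[0,0,0],"hand":0.03},{"delta_pos":[0,0,0.15],"rot":[0,0,0],"hand":0.03},{"delta_pos":[0,0,0.15],"rot":[0,0,0],"hand":0.03}]' 20; python3 look.py g4 middle 16 104.5 595.8,154.8,0.021
```

```text
t: 20.7
tool_pos: [522.7, 154.0, 182.1]
tool_rot: [0.181, 0.676, 0.69, 0.185]
force: [-4.7, 0.9, 2.4]
grip_width: 15.6
P [522.7 154.  182.1] g 15.6 F [-4.7  0.9  2.4]
TCP in slot [ 0.3  0.8 42.1] (plate centre nominal)
tilt err [ 0.001  0.    -0.   ]
```

View pics/g4_side.png

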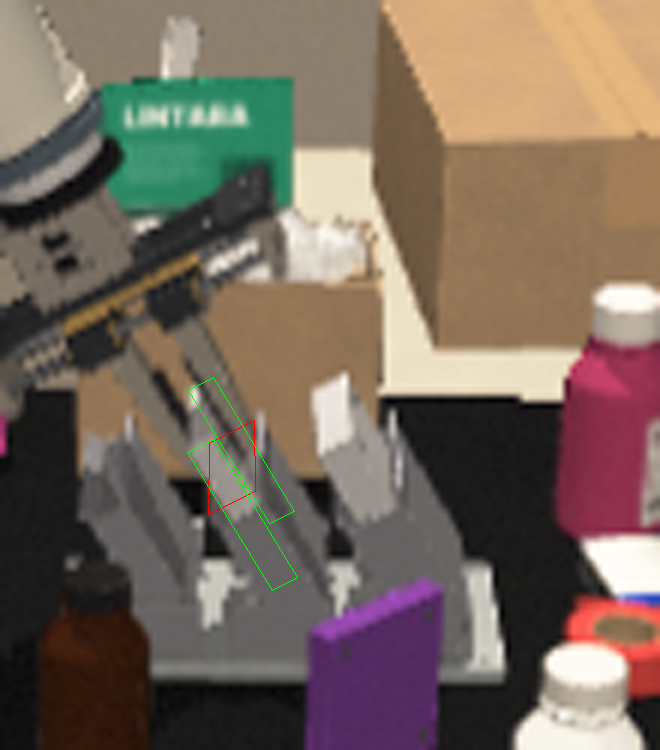

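```bash
python3 -m pendant '[{"delta_pos":[0,0,0.06],"rot":[0,0,0],"hand":0.03},{"delta_pos":[0,0,0.06],"rot":[0,0,0],"hand":0.03}]' 20; python3 -m pendant '[{"delta_pos":[0,0,-0.05],"rot":[0,0,0],"hand":0.2},{"delta_pos":[0,0,-0.05],"rot":[0,0,0],"hand":0.24},{"delta_pos":[0,0,-0.05],"rot":[0,0,0],"hand":0.28},{"delta_pos":[0,0,-0.05],"rot":[0,0,0],"hand":0.28},{"delta_pos":[0,0,-1],"rot":[0,0,0],"hand":0.28},{"delta_pos":[0,0,-3],"rot":[0,0,0],"hand":0.28},{"delta_pos":[0,0,-6],"rot":[0,0,0],"hand":0.28},{"delta_pos":[0,0,-9],"rot":[0,0,0],"hand":0.5},{"delta_pos":[0,0,-12],"rot":[0,0,0],"hand":0.7},{"delta_pos":[0,0,-12],"rot":[0,0,0],"hand":0.7}]' 20; python3 - <<'E'
from plan import *
f=grab_frame('side')[:,:,::-1].copy(); crop(f,170,75,150,100,5,'pics/k_side.png')
delta([582.8,-272.2,330],down(np.radians(28.1)))
E
```

```text
t: 21.0
tool_pos: [522.8, 154.0, 181.8]
tool_rot: [0.181, 0.676, 0.69, 0.185]
force: [-10.2, -0.1, 9.9]
grip_width: 15.9
t: 22.0
tool_pos: [463.5, 153.3, 288.6]
tool_rot: [0.182, 0.675, 0.69, 0.187]
force: [0.1, -0.4, -0.5]
grip_width: 47.7
delta_pos [-42.78, 11.67, 1.74] rot [0.5176, 0.1215, -0.458] rows>= 9
```

View pics/k_side.png

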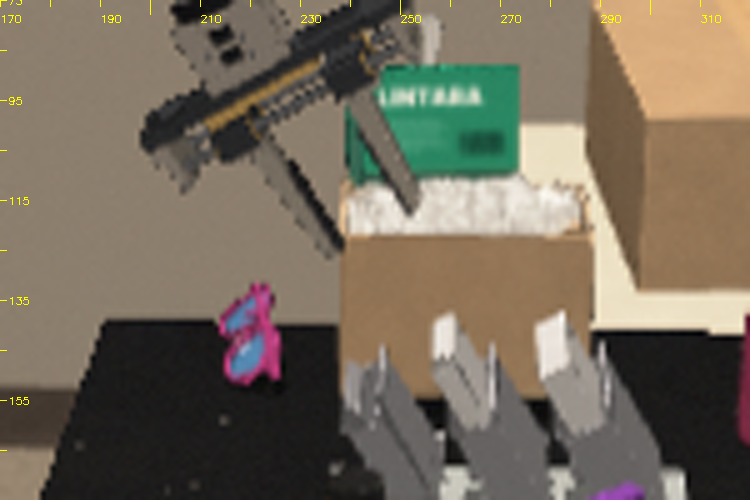

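Both plates are seated at matching heights. Now the thin plate.

```bash
python3 -m pendant '[{"delta_pos":[-4.3,1.2,0.17],"rot":[0.05,0.012,-0.045],"hand":1},{"delta_pos":[-8.6,2.3,0.35],"rot":[0.1,0.024,-0.09],"hand":1},{"delta_pos":[-12.9,3.5,0.5],"rot":[0.155,0.036,-0.137],"hand":1},{"delta_pos":[-17.2,4.7,0.7],"rot":[0.207,0.048,-0.183],"hand":1},{"delta_pos":[-21.5,5.9,0.9],"rot":[0.26,0.06,-0.23],"hand":1},{"delta_pos":[-25.8,7,1],"rot":[0.31,0.072,-0.275],"hand":1},{"delta_pos":[-30.1,8.2,1.2],"rot":[0.362,0.085,-0.32],"hand":1},{"delta_pos":[-34.4,9.4,1.4],"rot":[0.414,0.097,-0.366],"hand":1},{"delta_pos":[-38.7,10.6,1.6],"rot":[0.466,0.11,-0.412],"hand":1},{"delta_pos":[-42,11.5,1.7],"rot":[0.51,0.12,-0.45],"hand":1},{"delta_pos":[-42.8,11.65,1.75],"rot":[0.518,0.121,-0.458],"hand":1},{"delta_pos":[-42.8,11.65,1.75],"rot":[0.518,0.121,-0.458],"hand":1}]'; python3 - <<'E'
from plan import *
P,M,o=cur()
delta([582.3,-272.2,158.5],down(np.radians(28.1)))
E
```

```text
t: 23.25
tool_pos: [582.9, -276.2, 325.8]
tool_rot: [-0.002, 0.516, 0.857, -0.003]
force: [1.1, 0.8, -0.7]
grip_width: 92.4
delta_pos [0.38, 0.25, 16.73] rot [-0.0068, -0.0001, -0.004] rows>= 4
```

```bash
python3 -m pendant '[{"delta_pos":[0.2,0.2,4],"rot":[-0.006,0,-0.004],"hand":1},{"delta_pos":[0.2,0.2,8.5],"rot":[-0.006,0,-0.004],"hand":1},{"delta_pos":[0.2,0.2,10],"rot":[-0.006,0,-0.004],"hand":1},{"delta_pos":[0.2,0.2,10],"rot":[-0.006,0,-0.004],"hand":1}]' 15; python3 - <<'E'
from plan import *
P,M,o=cur(); 
delta([582.3,-272.2,159],down(np.radians(28.1)))
E
```

```text
t: 23.65
tool_pos: [581.2, -269.1, 225.3]
tool_rot: [-0.002, 0.513, 0.859, 0.0]
force: [-0.6, -0.9, 0.4]
grip_width: 92.2
delta_pos [-0.36, -0.04, 6.63] rot [-0.0021, -0.0045, 0.0035] rows>= 2
```

```bash
python3 -m pendant '[{"delta_pos":[-0.3,0,3],"rot":[-0.002,-0.004,0.003],"hand":1},{"delta_pos":[-0.3,0,5.5],"rot":[-0.002,-0.004,0.003],"hand":0.8},{"delta_pos":[-0.3,0,6.6],"rot":[-0.002,-0.004,0.003],"hand":0.5},{"delta_pos":[-0.3,0,6.6],"rot":[-0.002,-0.004,0.003],"hand":0.4},{"delta_pos":[-0.3,0,6.6],"rot":[-0.002,-0.004,0.003],"hand":0.4},{"delta_pos":[-0.3,0,6.6],"rot":[-0.002,-0.004,0.003],"hand":0.4}]' 15; python3 - <<'E'
from plan import *
P,M,o=cur(); print(P.round(1),o['grip_width'],o['force'].round(1))
delta([582.3,-272.2,159],down(np.radians(28.1)))
crop(grab_frame('side')[:,:,::-1].copy(),215,155,100,100,6,'pics/n2.png')
E
```

```text
t: 24.25
tool_pos: [585.1, -273.2, 164.2]
tool_rot: [0.004, 0.514, 0.858, 0.001]
force: [0.3, 0.2, 0.9]
grip_width: 54.2
[ 585.1 -273.2  164.2] 54.21274729873874 [0.3 0.2 0.9]
delta_pos [0.23, -0.2, 0.52] rot [0.0052, 0.0063, 0.0005] rows>= 1
```

View pics/n2.png

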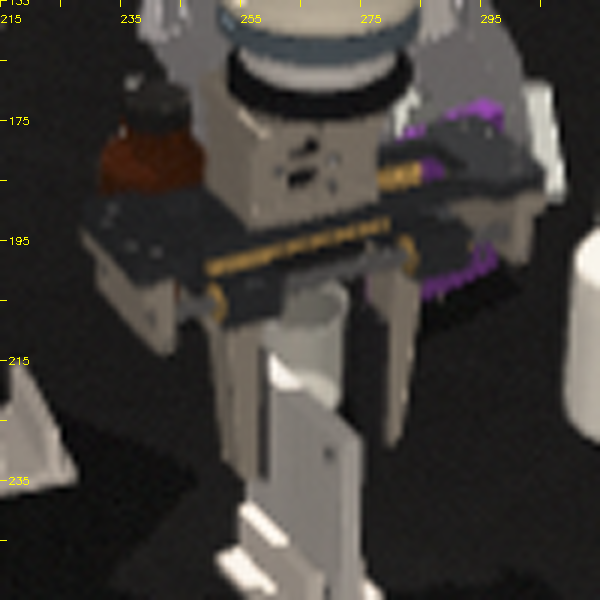

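The plate is between the tips, at about (265,475) and (388,440) in the crop. I'll correct by 2 mm and close.

```bash
python3 -m pendant '[{"delta_pos":[0.1,-0.2,0.45],"rot":[0.005,0.005,0],"hand":0.35},{"delta_pos":[0.1,-0.2,0.45],"rot":[0.005,0.005,0],"hand":0.3},{"delta_pos":[0.1,-0.2,0.45],"rot":[0.005,0.005,0],"hand":0.2},{"delta_pos":[0.1,-0.2,0.45],"rot":[0.005,0.005,0],"hand":0.1},{"delta_pos":[0.1,-0.2,0.45],"rot":[0.005,0.005,0],"hand":0.05},{"delta_pos":[0.1,-0.2,0.45],"rot":[0.005,0.005,0],"hand":0.05},{"delta_pos":[0.1,-0.2,0.45],"rot":[0.005,0.005,0],"hand":0.05},{"delta_pos":[0.1,-0.2,0.45],"rot":[0.005,0.005,0],"hand":0.05}]' 15; python3 -m pendant '[{"delta_pos":[0,0,0],"rot":[0,0,0],"hand":0.01},{"delta_pos":[0,0,0],"rot":[0,0,0],"hand":0.01}]' 40
```

```text
t: 25.1
tool_pos: [582.4, -272.9, 157.9]
tool_rot: [-0.0, 0.514, 0.858, -0.0]
force: [3.4, 1.4, -0.5]
grip_width: 10.0
t: 25.3
tool_pos: [582.4, -272.9, 157.9]
tool_rot: [-0.0, 0.514, 0.858, -0.0]
force: [4.3, 1.9, -2.6]
grip_width: 9.6
```

```bash
python3 -m pendant '[{"delta_pos":[0,0,-2],"rot":[0,0,0],"hand":0.01},{"delta_pos":[0,0,-5],"rot":[0,0,0],"hand":0.01},{"delta_pos":[0,0,-9],"rot":[0,0,0],"hand":0.01},{"delta_pos":[0,0,-14],"rot":[0,0,0],"hand":0.01},{"delta_pos":[0,0,-18],"rot":[0,0,0],"hand":0.01},{"delta_pos":[0,0,-20],"rot":[0,0,0],"hand":0.01},{"delta_pos":[0,0,-20],"rot":[0,0,0],"hand":0.01}]'; python3 - <<'E'
from plan import *
rp=(595.8,154.8,0.021)
a=toolslot('thin',195,up=102.4,rp=rp); print(a[0]); delta(*a)
E
```

```text
t: 26.0
tool_pos: [582.7, -273.6, 361.2]
tool_rot: [0.002, 0.514, 0.858, -0.0]
force: [0.5, -0.1, -2.2]
grip_width: 9.7
[375.14866256 150.16564064 312.55595509]
delta_pos [47.18, 1.65, 4.71] rot [-0.5123, -0.12, 0.4594] rows>= 10
```

```bash
python3 -m pendant '[{"delta_pos":[4.3,0.15,0.4],"rot":[-0.047,-0.011,0.042],"hand":0.01},{"delta_pos":[8.6,0.3,0.8],"rot":[-0.093,-0.022,0.083],"hand":0.01},{"delta_pos":[12.9,0.45,1.3],"rot":[-0.14,-0.033,0.125],"hand":0.01},{"delta_pos":[17.2,0.6,1.7],"rot":[-0.187,-0.044,0.167],"hand":0.01},{"delta_pos":[21.5,0.75,2.1],"rot":[-0.233,-0.055,0.209],"hand":0.01},{"delta_pos":[25.8,0.9,2.6],"rot":[-0.28,-0.066,0.251],"hand":0.01},{"delta_pos":[30.1,1.05,3],"rot":[-0.327,-0.077,0.293],"hand":0.01},{"delta_pos":[34.4,1.2,3.4],"rot":[-0.373,-0.088,0.335],"hand":0.01},{"delta_pos":[38.7,1.35,3.9],"rot":[-0.42,-0.099,0.377],"hand":0.01},{"delta_pos":[43,1.5,4.3],"rot":[-0.467,-0.11,0.42],"hand":0.01},{"delta_pos":[46.5,1.63,4.65],"rot":[-0.505,-0.118,0.453],"hand":0.01},{"delta_pos":[47.2,1.65,4.7],"rot":[-0.512,-0.12,0.459],"hand":0.01}]' ; python3 -m pendant '[{"delta_pos":[0,0,0],"rot":[0,0,0],"hand":0.01},{"delta_pos":[0,0,0],"rot":[0,0,0],"hand":0.01}]';python3 - <<'E'
from plan import *
rp=(595.8,154.8,0.021)
a=toolslot('thin',115,up=102.4,rp=rp); print(a[0]); delta(*a)
E
```

```text
t: 27.2
tool_pos: [374.3, 147.3, 309.4]
tool_rot: [0.177, 0.676, 0.692, 0.181]
force: [0.9, -0.2, -2.9]
grip_width: 9.6
t: 27.4
tool_pos: [375.0, 147.2, 309.8]
tool_rot: [0.177, 0.674, 0.694, 0.18]
force: [1.1, 0.0, -1.3]
grip_width: 9.7
[415.13984289 151.0055789  243.27392278]
delta_pos [0.29, 0.26, 7.77] rot [-0.0131, -0.0013, 0.0082] rows>= 2
```

```bash
python3 -m pendant '[{"delta_pos":[0.3,0.2,2.5],"rot":[-0.013,-0.001,0.006],"hand":0.01},{"delta_pos":[0.3,0.2,5],"rot":[-0.013,-0.001,0.006],"hand":0.01},{"delta_pos":[0.3,0.2,7],"rot":[-0.013,-0.001,0.006],"hand":0.01},{"delta_pos":[0.3,0.2,7.7],"rot":[-0.013,-0.001,0.006],"hand":0.01},{"delta_pos":[0.3,0.2,7.7],"rot":[-0.013,-0.001,0.006],"hand":0.01},{"delta_pos":[0.3,0.2,7.7],"rot":[-0.013,-0.001,0.006],"hand":0.01}]' 25; python3 look.py p thin 10 102.4 595.8,154.8,0.021
```

```text
t: 28.0
tool_pos: [415.9, 150.3, 245.5]
tool_rot: [0.182, 0.677, 0.689, 0.186]
force: [0.4, -0.0, -2.0]
grip_width: 9.6
P [415.9 150.3 245.5] g 9.6 F [ 0.4 -0.  -2. ]
TCP in slot [  1.8  -0.7 116.6] (plate centre nominal)
tilt err [-0.001 -0.003 -0.003]
```

View pics/p_side.png

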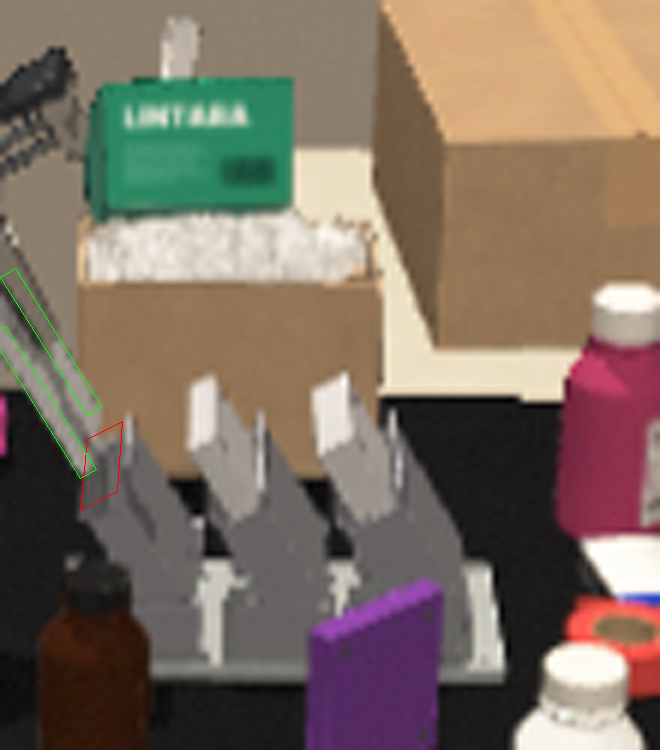

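View pics/p_top.png

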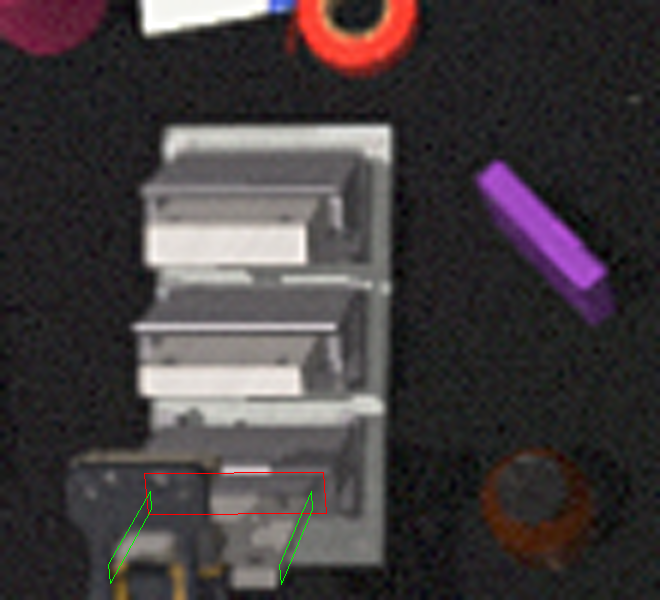

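```bash
python3 -m pendant '[{"delta_pos":[0.1,-0.15,0.7],"rot":[0.003,0.001,-0.003],"hand":0.01},{"delta_pos":[0.1,-0.15,1.3],"rot":[0.003,0.001,-0.003],"hand":0.01},{"delta_pos":[0.1,-0.15,1.8],"rot":[0.003,0.001,-0.003],"hand":0.01},{"delta_pos":[0.1,-0.15,2.2],"rot":[0.003,0.001,-0.003],"hand":0.01},{"delta_pos":[0.1,-0.15,2.2],"rot":[0.003,0.001,-0.003],"hand":0.01}]' 25; python3 -m pendant '[{"delta_pos":[0,0,0.4],"rot":[0,0,0],"hand":0.01},{"delta_pos":[0,0,0.8],"rot":[0,0,0],"hand":0.01},{"delta_pos":[0,0,0.8],"rot":[0,0,0],"hand":0.01}]' 25; python3 look.py p2 thin 10 102.4 595.8,154.8,0.021
```

```text
t: 28.6
tool_pos: [425.6, 152.2, 224.9]
tool_rot: [0.18, 0.676, 0.691, 0.185]
force: [0.2, -0.1, -1.7]
grip_width: 9.9
t: 28.9
tool_pos: [429.7, 152.5, 218.3]
tool_rot: [0.181, 0.676, 0.69, 0.185]
force: [1.4, 0.0, -0.9]
grip_width: 9.6
P [429.7 152.5 218.3] g 9.6 F [ 1.4  0.  -0.9]
TCP in slot [ 0.2  1.2 86.1] (plate centre nominal)
tilt err [0.002 0.    0.   ]
```

View pics/p2_side.png

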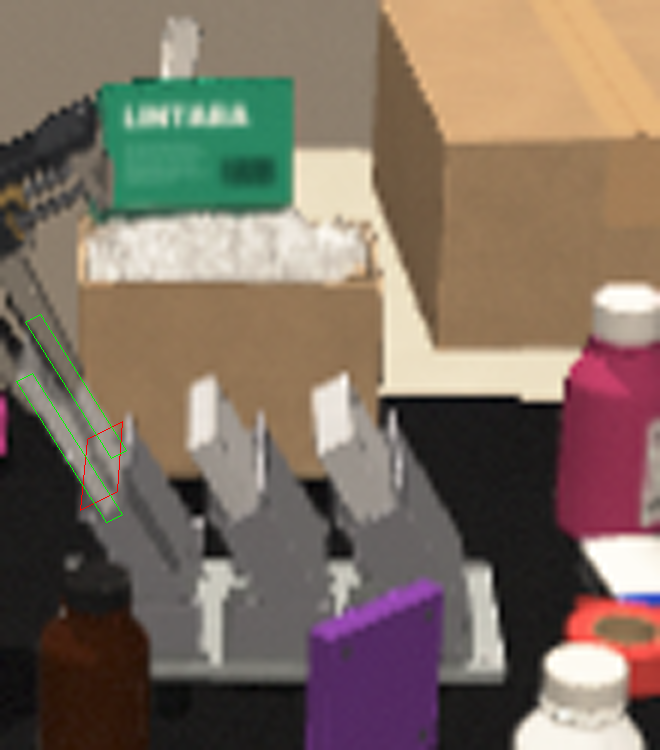

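The thin plate has entered with about 1.5 N of brushing contact. Continuing.

```bash
python3 -m pendant '[{"delta_pos":[0,0.03,0.5],"rot":[0,0,0],"hand":0.01},{"delta_pos":[0,0.03,1],"rot":[0,0,0],"hand":0.01},{"delta_pos":[0,0.03,1.5],"rot":[0,0,0],"hand":0.01},{"delta_pos":[0,0.03,2],"rot":[0,0,0],"hand":0.01},{"delta_pos":[0,0.03,2],"rot":[0,0,0],"hand":0.01}]' 25; python3 -m pendant '[{"delta_pos":[0,0,0.5],"rot":[0,0,0],"hand":0.01},{"delta_pos":[0,0,1],"rot":[0,0,0],"hand":0.01},{"delta_pos":[0,0,1.5],"rot":[0,0,0],"hand":0.01},{"delta_pos":[0,0,1.9],"rot":[0,0,0],"hand":0.01},{"delta_pos":[0,0,1.9],"rot":[0,0,0],"hand":0.01}]' 20;  python3 -m pendant '[{"delta_pos":[0,0,0.1],"rot":[0,0,0],"hand":0.01},{"delta_pos":[0,0,0.2],"rot":[0,0,0],"hand":0.01},{"delta_pos":[0,0,0.2],"rot":[0,0,0],"hand":0.01}]' 20;python3 look.py p3 thin 10 102.4 595.8,154.8,0.021
```

```text
t: 29.5
tool_pos: [440.0, 152.6, 200.8]
tool_rot: [0.18, 0.676, 0.69, 0.185]
force: [0.4, -0.2, -1.8]
grip_width: 9.9
t: 30.0
tool_pos: [449.4, 152.9, 184.7]
tool_rot: [0.181, 0.676, 0.69, 0.185]
force: [0.2, -0.2, -2.1]
grip_width: 10.0
t: 30.3
tool_pos: [450.3, 152.9, 183.3]
tool_rot: [0.181, 0.676, 0.69, 0.186]
force: [-0.5, 0.5, -2.1]
grip_width: 9.8
P [450.3 152.9 183.3] g 9.8 F [-0.5  0.5 -2.1]
TCP in slot [ 0.5  1.2 45.5] (plate centre nominal)
tilt err [ 0.002 -0.     0.   ]
```

```bash
python3 -m pendant '[{"delta_pos":[0,0,0.1],"rot":[0,0,0],"hand":0.01},{"delta_pos":[0,0,0.2],"rot":[0,0,0],"hand":0.01},{"delta_pos":[0,0,0.2],"rot":[0,0,0],"hand":0.01}]' 20;  python3 -m pendant '[{"delta_pos":[0,0,0.07],"rot":[0,0,0],"hand":0.01},{"delta_pos":[0,0,0.14],"rot":[0,0,0],"hand":0.01},{"delta_pos":[0,0,0.14],"rot":[0,0,0],"hand":0.01}]' 20
```

```text
t: 30.7
tool_pos: [451.3, 153.0, 181.5]
tool_rot: [0.181, 0.676, 0.69, 0.185]
force: [-0.6, -0.1, -2.1]
grip_width: 9.6
t: 31.0
tool_pos: [451.7, 152.9, 180.2]
tool_rot: [0.181, 0.676, 0.69, 0.185]
force: [-3.9, 0.4, 1.8]
grip_width: 9.8
```

```bash
python3 -m pendant '[{"delta_pos":[0,0,0.06],"rot":[0,0,0],"hand":0.01},{"delta_pos":[0,0,0.06],"rot":[0,0,0],"hand":0.01}]' 20; python3 -m pendant '[{"delta_pos":[0,0,-0.05],"rot":[0,0,0],"hand":0.14},{"delta_pos":[0,0,-0.05],"rot":[0,0,0],"hand":0.18},{"delta_pos":[0,0,-0.05],"rot":[0,0,0],"hand":0.22},{"delta_pos":[0,0,-0.05],"rot":[0,0,0],"hand":0.22},{"delta_pos":[0,0,-1],"rot":[0,0,0],"hand":0.22},{"delta_pos":[0,0,-3],"rot":[0,0,0],"hand":0.22},{"delta_pos":[0,0,-6],"rot":[0,0,0],"hand":0.22},{"delta_pos":[0,0,-9],"rot":[0,0,0],"hand":0.5},{"delta_pos":[0,0,-12],"rot":[0,0,0],"hand":0.7},{"delta_pos":[0,0,-12],"rot":[0,0,0],"hand":0.7}]' 20; python3 -m pendant '[{"delta_pos":[-4,0,-3],"rot":[0,0,0],"hand":0.8},{"delta_pos":[-8,0,-5],"rot":[0,0,0],"hand":0.8},{"delta_pos":[-12,0,-5],"rot":[0,0,0],"hand":0.8},{"delta_pos":[-16,0,-5],"rot":[0,0,0],"hand":0.8},{"delta_pos":[-20,0,-5],"rot":[0,0,0],"hand":0.8},{"delta_pos":[-20,0,-5],"rot":[0,0,0],"hand":0.8},{"delta_pos":[-20,0,-5],"rot":[0,0,0],"hand":0.8}]'
cat > fin.py <<'E'
from plan import *
rp=(595.8,154.8,0.021)
for cam,c in(('side',(225,125,95,75,7)),('top',(130,130,80,85,7))):
    f=grab_frame(cam)[:,:,::-1].copy(); cv2.imwrite(f'pics/z_{cam}_raw.png',f); s=c[4]
    im=cv2.resize(f[c[1]:c[1]+c[3],c[0]:c[0]+c[2]],None,fx=s,fy=s,interpolation=cv2.INTER_CUBIC); cv2.imwrite(f'pics/z_{cam}_clean.png',im)
    for n,t in(('thin',10),('middle',16),('thick',22)):
        o,M=slot(n,rp); xc={'thin':-1.5,'middle':-1.5,'thick':-1.5}[n]
        q=proj(cam,o+np.array([[xc-t/2,-42,91],[xc-t/2,42,91],[xc+t/2,42,91],[xc+t/2,-42,91]])@M.T)
        cv2.polylines(im,[((q-[c[0],c[1]]+.5)*s).astype(np.int32)],True,(0,0,255),1)
    cv2.imwrite(f'pics/z_{cam}.png',im)
E
python3 fin.py
```

```text
t: 31.2
tool_pos: [451.9, 152.9, 179.9]
tool_rot: [0.181, 0.676, 0.69, 0.186]
force: [-8.2, 0.6, 8.3]
grip_width: 9.8
t: 32.2
tool_pos: [392.3, 152.1, 286.7]
tool_rot: [0.181, 0.675, 0.69, 0.188]
force: [0.6, 0.1, 0.7]
grip_width: 41.9
t: 32.9
tool_pos: [371.8, -52.5, 326.2]
tool_rot: [0.181, 0.678, 0.688, 0.184]
force: [0.3, 0.6, -0.5]
grip_width: 73.3
```

View pics/z_side.png

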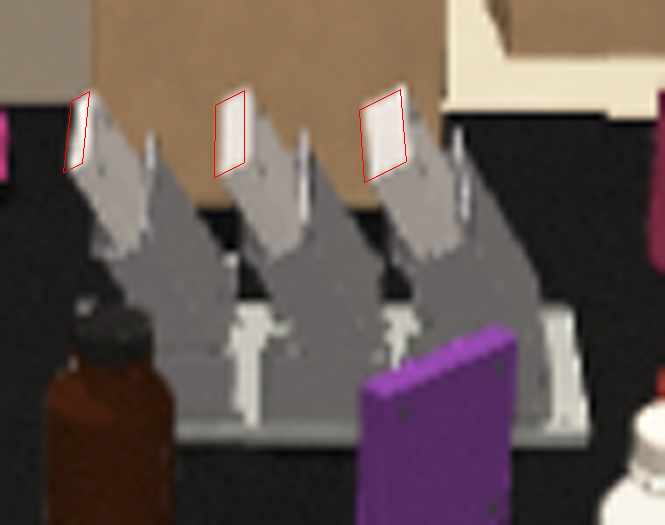

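View pics/z_top.png

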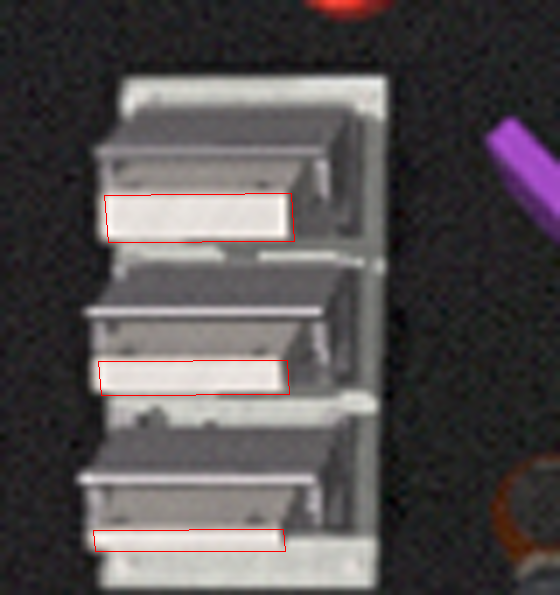

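View pics/z_side_raw.png

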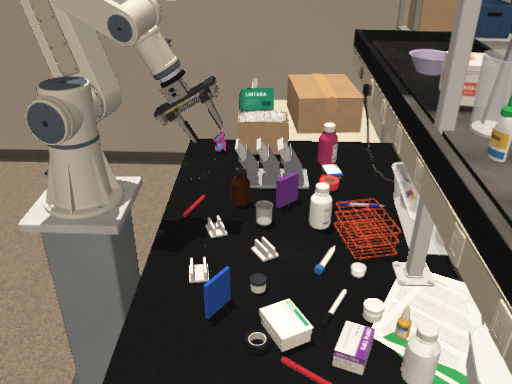

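In both views the three top faces coincide with the predicted home poses to within about 1 px. The feet are empty and the bottle, jar and beaker are where they started. Handing in.

```bash
python3 -m pendant '[{"delta_pos":[0,0,0],"rot":[0,0,0],"hand":0.8},{"delta_pos":[0,0,0],"rot":[0,0,0],"hand":0.8},{"delta_pos":[0,0,0],"rot":[0,0,0],"hand":0.8}]'; python3 -c "
from station import *
print(close_job())"
```

```text
t: 33.3
tool_pos: [371.8, -48.0, 326.7]
tool_rot: [0.18, 0.675, 0.691, 0.186]
force: [0.3, -0.3, -0.1]
grip_width: 73.2
the job is handed in; nothing more can be done
None
```

All three plates are filed: thick in the far (widest) slot, middle in the centre slot, thin in the near (narrowest) slot. I lowered each one along the slot until the ramp stopped it, at about 12–14 N, then let go and backed the gripper out. The job was handed in at 33.3 s of the 72 s allowed, with the gripper clear of everything.

**Last checks:** the final side and top pictures show all three top faces within about 1 px (roughly 3 mm) of the predicted home poses, between the end cheeks. The feet are empty. The bottle, jar, beaker and both look-alikes are where they started.

**One small disagreement:** the arm felt the ramp at a nominal plate-centre height of about 42 mm, against the 43 mm minimum for home. It came out the same in all three slots, so I put it down to a 1–1.5 mm error in my estimate of the rack position, within the 2 mm camera calibration. I did not confirm that separately.

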